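Turn the coffee-capsule trays round in their holders

TASK

The coffee-capsule trays were put into their wooden holders back to front, with the solid block outside: slide each tray out of its own holder (swing the flap further back if it is in the way), turn it end for end and slide it back fully home, low end out. Then swing that holder's flap shut so that its tab drops behind the tray's low end wall and locks it. An empty holder needs nothing, and the small bottle, tealight, apple and lemon stay where they are.

Things in the scene. Friction and masses are not known exactly. Their poses are not given: they have to be found in the camera images.
- holder_left: left one of three fixed wooden holders: a tunnel, in front of it an open porch. Origin: on the worktop under the middle of the tunnel's mouth; +x into the tunnel, z up. Floor plate 3 mm thick, porch x -72 to 0, 56 mm wide, no sides. Tunnel x 0 to 65 mm, then back wall; inside 62 mm wide, z 3 to 51 mm; outside 70 mm wide, 55 mm high. A tray fully home has its origin at x -2.5, z 3 mm, front end at x -70 mm
- flap_left (a joint): hinge of the left holder's flap: 0 = shut (level over the porch), grows to 2.1 rad swinging up and back; starts part or wholly open (0.9 to 2.05). Friction of 0.02 N m keeps it where left. Axis along the holder's y, through the mouth's top, 53 mm above its origin. Flap 68 mm long, 56 wide, 4 thick; a tab 40 mm wide, 4 thick hangs 22 mm under it, 58 mm from the hinge
- tab_left (a point): middle of the lower edge of the left flap's tab (58 mm along the flap from the hinge, 24 mm below its mid-plane; holder z 29 mm when shut)
- flapend_left (a point): middle of the left flap's free end, 68 mm from the hinge
- tray_left: loose wooden tray of the left holder (absent if that is empty): 135 mm long (x), 56 mm wide (y), 0.16 kg, origin centre of underside. -x end is the low end: wall 4 mm thick, 34 mm high, behind it a 16 mm wide empty slot for the tab, then a partition; sides and partition 34 mm high. +x end: solid block 24 mm long, 45 mm high. Two coffee capsules fixed between. Starts back to front, block on the porch
- lowend_left (a point): middle of the upper rim of the low end of the left tray, at tray x = -67.5 mm, z = 34 mm
- holder_middle: middle one of three fixed wooden holders: a tunnel, in front of it an open porch. Origin: on the worktop under the middle of the tunnel's mouth; +x into the tunnel, z up. Floor plate 3 mm thick, porch x -72 to 0, 56 mm wide, no sides. Tunnel x 0 to 65 mm, then back wall; inside 62 mm wide, z 3 to 51 mm; outside 70 mm wide, 55 mm high. A tray fully home has its origin at x -2.5, z 3 mm, front end at x -70 mm
- flap_middle (a joint): hinge of the middle holder's flap: 0 = shut (level over the porch), grows to 2.1 rad swinging up and back; starts part or wholly open (0.9 to 2.05). Friction of 0.02 N m keeps it where left. Axis along the holder's y, through the mouth's top, 53 mm above its origin. Flap 68 mm long, 56 wide, 4 thick; a tab 40 mm wide, 4 thick hangs 22 mm under it, 58 mm from the hinge
- tab_middle (a point): middle of the lower edge of the middle flap's tab (58 mm along the flap from the hinge, 24 mm below its mid-plane; holder z 29 mm when shut)
- flapend_middle (a point): middle of the middle flap's free end, 68 mm from the hinge
- tray_middle: loose wooden tray of the middle holder (absent if that is empty): 135 mm long (x), 56 mm wide (y), 0.16 kg, origin centre of underside. -x end is the low end: wall 4 mm thick, 34 mm high, behind it a 16 mm wide empty slot for the tab, then a partition; sides and partition 34 mm high. +x end: solid block 24 mm long, 45 mm high. Two coffee capsules fixed between. Starts back to front, block on the porch
- lowend_middle (a point): middle of the upper rim of the low end of the middle tray, at tray x = -67.5 mm, z = 34 mm
- holder_right: right one of three fixed wooden holders: a tunnel, in front of it an open porch. Origin: on the worktop under the middle of the tunnel's mouth; +x into the tunnel, z up. Floor plate 3 mm thick, porch x -72 to 0, 56 mm wide, no sides. Tunnel x 0 to 65 mm, then back wall; inside 62 mm wide, z 3 to 51 mm; outside 70 mm wide, 55 mm high. A tray fully home has its origin at x -2.5, z 3 mm, front end at x -70 mm
- flap_right (a joint): hinge of the right holder's flap: 0 = shut (level over the porch), grows to 2.1 rad swinging up and back; starts part or wholly open (0.9 to 2.05). Friction of 0.02 N m keeps it where left. Axis along the holder's y, through the mouth's top, 53 mm above its origin. Flap 68 mm long, 56 wide, 4 thick; a tab 40 mm wide, 4 thick hangs 22 mm under it, 58 mm from the hinge
- tab_right (a point): middle of the lower edge of the right flap's tab (58 mm along the flap from the hinge, 24 mm below its mid-plane; holder z 29 mm when shut)
- flapend_right (a point): middle of the right flap's free end, 68 mm from the hinge
- tray_right: loose wooden tray of the right holder (absent if that is empty): 135 mm long (x), 56 mm wide (y), 0.16 kg, origin centre of underside. -x end is the low end: wall 4 mm thick, 34 mm high, behind it a 16 mm wide empty slot for the tab, then a partition; sides and partition 34 mm high. +x end: solid block 24 mm long, 45 mm high. Two coffee capsules fixed between. Starts back to front, block on the porch
- lowend_right (a point): middle of the upper rim of the low end of the right tray, at tray x = -67.5 mm, z = 34 mm
- dropper_bottle: small brown bottle, 33 x 34 x 102 mm; stands by, to be left alone; origin at the centre of its underside
- tealight: tealight candle in a metal cup, 38 mm across, 15 mm high; stands by, to be left alone; origin at the centre of its underside
- apple: apple, 72 x 72 x 63 mm; stands by, to be left alone; origin at the centre of its underside
- lemon: lemon, 78 x 55 x 56 mm; stands by, to be left alone; origin at the centre of its underside
Not all that is in view belongs to the job. Leave any green look-alike of the tray_right alone.

How it is judged:
By the outcome, as a careful person would: the job done as asked, in the order asked, and still so for the second after the job is handed in, with the robot touching nothing.
Of tray_left, tray_middle, tray_right only 2 to 3 are there at a start; the rules pass over those that are not, and their reading is None.
At some moment in a run one of tray_left, tray_middle, tray_right may be knocked a few centimetres aside while the robot is not near it.
Once in a run the grip may slacken for a moment while it holds something.
It also fails if it takes over 210 s, if anything falls off the work surface, if the arm or the gripper's body presses on something with over 40 N, if the wrist force passes 120 N, or if a joint passes its speed limit or range.

ROBOT

A 6-joint arm with a two-finger parallel gripper is mounted at the origin on a cart in front of the work surface, level with it; the furniture and walls round the work are solid. World frame = base frame: x ahead of the robot, y to its left, z up, the work surface at z = 0. Lengths are in m, angles in degrees, forces in N, time in s.
With the tool pointing down it reaches from about 0.3 to 0.75 m from the base axis. Payload 8.5 kg.
Tool frame: the origin (TCP) lies at the very end of the fingers, on their centre line; the grasp point (between the pads) lies 19 mm behind it; z points along the fingers, y is the line along which they close (so a half turn about z gives the same grasp; the last joint's range is limited). The gripper opens to 85 mm and grips with 20 to 120 N. Pads are 22 mm wide; open, the fingers measure 114 mm over their backs; the gripper's body (76 mm by 85 mm) begins 54 mm behind the grasp point. The pads swing forward as they close: fully open they stand 13 mm farther back than shut.
Start: joints at [-12.336, 21.807, 74.336, -0, 83.858, -12.336], TCP at [0.55, 0, 0.208] pointing down, gripper open.
Joint ranges: [-178.18, 178.18], [-50.72, 133.34], [12.68, 142.11], [-81.47, 261.47], [9.98, 163.14], [-165.26, 165.26]. Speed limits (degrees/s): [136.94, 136.94, 180, 180, 180, 180].

INTERFACE

Orientations are given as a 3x3 rotation matrix whose columns are the frame's x, y, z axes.
In Python, from rig import env gives the robot as it stands.
- The arm moves only by the tool move_arm, never from a script. Its argument "plan" is a list of rows, each a list of 7 numbers: the turn, a rotation vector about the tool's x, y, z in degrees, then the shift along the tool's x, y, z in cm, then the gripper command: -1 is shut, 1 is fully open, values between are in proportion. In form: [[ax, ay, az, tx, ty, tz, jaw], ...]. A call has 1 to 5 rows; each row is the pose to reach, as a shift and turn from the pose commanded when the call began, along the tool's axes at that moment; what a row does not reach only later rows make up. A row lasts 1/10 s, in which the tool goes at most 50 mm and 8.59 degrees, less where a joint would pass 70% of its speed; a pose out of reach is approached as far as the arm can. A call with a gripper value outside its range is refused whole. The fingers move at their own pace and stop on an object; "squeeze" is the grip in N (left out, the last holds). Time passes only in rows, so rows that repeat a pose let the fingers close. It gives the time, the measured TCP pose, the force, the opening and the grip force at its end, in the units of the state.
- env.observe(): the state, without advancing time (a new reading comes with each control period).
- env.get_image(name): name is "scene" or "side" or "wrist"; returns a dict with "color" (480x640x3 uint8, red, green, blue), "fov_y" (degrees; the focal length in pixels is half the picture's height over the tangent of half this angle, whatever the lens; pixels are square), "cx", "cy" (the principal point, pixels), "R" (3x3) and "t" (3): a world point X has camera coordinates R X + t. Camera axes: x right, y down, z forward; pixel columns grow to the right and rows downward; lengths in m; the calibration is good to about 2 mm. A picture is of the moment at which its call begins. There is no depth.
- env.close_job(): hands the job in; it is judged then, once.
Trained networks look in a picture, given as the dict that the camera call returned (one of the last four; its "shot" number tells which), for a name from the list of things; names that differ only in an ending like _2 or _b are one class to them, and where a whole thing is asked for, a point or a joint stands for the part that bears it (a point fixed in the world has none). Each returns a list of dicts, best first, with "conf" (0 to 1); they miss things now and then, are a little off and sometimes report something else, mostly with a low value. They report only what shows in the picture. A call takes as long as a camera call. They do not tell look-alikes from the thing itself.
- env.outline_of(target, picture): "mask" (480x640 bool, what is visible of it) and "bbox" ([centre column, centre row, width, height] in pixels, round what is visible of it).
- env.tip_of(target, picture): "pixel" ([column, row] in pixels: a listed point, or the origin of a listed thing).
The state is a dict: "time_s": time; "q": joint angles; "qvel": joint speeds; "joint_efforts": joint torques, N m; "position": TCP position; "tool_rot": TCP orientation; "ft_force": force on the tool from outside, world axes, zero at the start; "wrist_torque": the same for the moment, N m; "grip_width": finger opening in m; "gripper_force": force on a finger pad.
Only numpy, scipy, OpenCV 4.12 (cv2) and the standard library are available. Lean on these libraries where they do the work, as an engineer would, in place of code of your own. Each camera call takes 0.05 s, during which the arm holds its last target. There are 200 camera calls.

## Working session

There is one attempt and no reset: what is moved stays moved. The work goes in short steps, Python scripts to look and compute and a tool call to move; the robot and the scene stay as the last step left them, time stands still between calls to the robot, and variables do not carry over. Pictures are saved under pics/ and viewed, at most 14 in all, crops included, and the job is handed in when it is done.

Besides the shell and the picture viewer there is one more tool, called after ">>>" as name([rows], argument=value, ...), one row to a line, values as JSON. move_arm: Moves the arm, as the interface text tells. Its arguments: {"type":"object","properties":{"plan":{"type":"array"},"squeeze":{"type":"number"}},"required":["plan"]}

```bash
ls; mkdir -p pics; cat > h.py <<'E'
import numpy as np, cv2
from rig import env
def K(p):
    f=240/np.tan(np.radians(p["fov_y"])/2); return f,p["cx"],p["cy"]
def ray(p,px):
    f,cx,cy=K(p); R=np.array(p["R"]);t=np.array(p["t"])
    d=R.T@np.array([(px[0]-cx)/f,(px[1]-cy)/f,1]); return -R.T@t,d
def atz(p,px,z):
    o,d=ray(p,px); return o+d*(z-o[2])/d[2]
def proj(p,X):
    f,cx,cy=K(p); c=np.array(p["R"])@np.array(X)+np.array(p["t"]); return np.array([cx+f*c[0]/c[2],cy+f*c[1]/c[2]])
def tri(*pr):
    A=np.zeros((3,3));b=np.zeros(3)
    for p,px in pr:
        o,d=ray(p,px); d=d/np.linalg.norm(d); M=np.eye(3)-np.outer(d,d);A+=M;b+=M@o
    return np.linalg.solve(A,b)
def save(p,n): cv2.imwrite(f"pics/{n}.png",cv2.cvtColor(p["color"],cv2.COLOR_RGB2BGR))
E
python3 - <<'E'
from h import *
np.set_printoptions(precision=3,suppress=True)
S={n:env.get_image(n) for n in("scene","side")}
for n in S: save(S[n],n+"0"); print(n,S[n]["fov_y"],-np.array(S[n]["R"]).T@S[n]["t"])
for k in("left","middle","right"):
  for nm in("holder_","tab_","flapend_","tray_","lowend_"):
    r={n:env.tip_of(nm+k,S[n]) for n in S}
    print(nm+k,[(n,[(np.round(x["pixel"]),round(x["conf"],2)) for x in r[n][:3]]) for n in S], tri(*[(S[n],r[n][0]["pixel"]) for n in S]) if all(r.values()) else "")
E
```

```text
pics
scene 48.084438937010994 [-0.105  0.879  1.088]
side 48.354594313912 [-0.658 -0.014  1.05 ]
holder_left [('scene', [(array([235., 350.]), 0.86)]), ('side', [(array([308., 251.]), 0.58)])] [ 0.853 -0.079 -0.358]
tab_left [('scene', [(array([247., 324.]), 0.51)]), ('side', [(array([181., 252.]), 0.59), (array([216., 245.]), 0.36)])] [0.503 0.233 0.096]
flapend_left [('scene', [(array([242., 322.]), 0.76), (array([238., 351.]), 0.63)]), ('side', [(array([177., 245.]), 0.69)])] [0.507 0.243 0.116]
tray_left [('scene', []), ('side', [(array([182., 275.]), 0.59), (array([369., 226.]), 0.58)])] 
lowend_left [('scene', [(array([399., 222.]), 0.68)]), ('side', [(array([172., 253.]), 0.85), (array([217., 242.]), 0.71)])] [0.156 0.152 0.448]
holder_middle [('scene', [(array([290., 278.]), 0.65)]), ('side', [(array([281., 258.]), 0.81)])] [ 0.574 -0.044 -0.005]
tab_middle [('scene', [(array([307., 263.]), 0.66)]), ('side', [(array([281., 246.]), 0.7), (array([282., 236.]), 0.59), (array([311., 251.]), 0.45)])] [ 0.515 -0.044  0.088]
flapend_middle [('scene', [(array([303., 252.]), 0.61), (a
[... 387 characters left out ...]
)] [ 0.504 -0.278  0.008]
tab_right [('scene', [(array([354., 214.]), 0.7), (array([306., 258.]), 0.32)]), ('side', [(array([366., 236.]), 0.77)])] [ 0.507 -0.285  0.113]
flapend_right [('scene', [(array([346., 207.]), 0.72)]), ('side', [(array([368., 227.]), 0.7)])] [ 0.544 -0.297  0.115]
tray_right [('scene', [(array([427., 187.]), 0.9), (array([351., 240.]), 0.75), (array([400., 223.]), 0.71)]), ('side', [(array([364., 266.]), 0.82), (array([515., 266.]), 0.79), (array([218., 241.]), 0.21)])] [ 0.256 -0.234  0.283]
lowend_right [('scene', [(array([339., 222.]), 0.9), (array([437., 187.]), 0.71)]), ('side', [(array([514., 278.]), 0.75), (array([367., 243.]), 0.71)])] [ 1.04  -1.114 -0.647]
```

```bash
python3 - <<'E'
import cv2
a=cv2.imread("pics/scene0.png")[130:430,130:530]; cv2.imwrite("pics/s0c.png",cv2.resize(a,(800,600),interpolation=cv2.INTER_CUBIC))
a=cv2.imread("pics/side0.png")[150:390,130:570]; cv2.imwrite("pics/d0c.png",cv2.resize(a,(800,436),interpolation=cv2.INTER_CUBIC))
E
```

```text
(no output)
```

View pics/s0c.png

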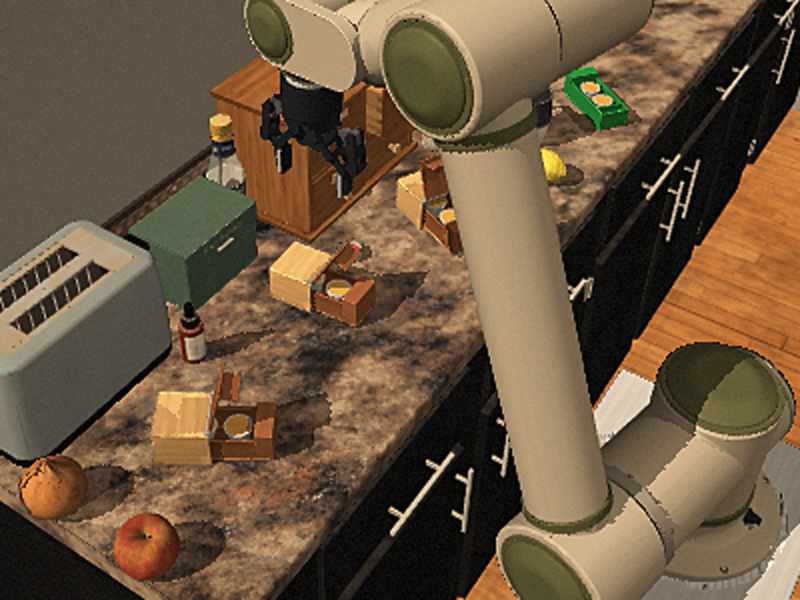

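View pics/d0c.png

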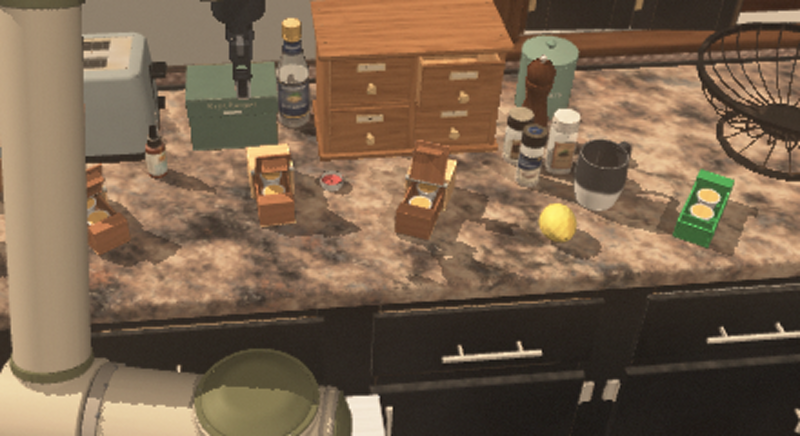

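The scene and side crops show all three holders holding a tray, blocks facing the robot and flaps partly open. They are near scene pixels (235,350), (290,278) and (351,240). The green tray far right is the look-alike. Next, the wrist view.

```bash
python3 - <<'E'
from h import *
np.set_printoptions(precision=3,suppress=True)
S={n:env.get_image(n) for n in("scene","side","wrist")}
w=S["wrist"]; save(w,"wrist0"); print(w["fov_y"],-np.array(w["R"]).T@w["t"],np.array(w["R"]))
print(env.observe()["tool_rot"])
print("L",atz(S["scene"],(235,350),0)); print("M",atz(S["scene"],(290,278),0),atz(S["side"],(281,258),0)); print("R",atz(S["scene"],(351,240),0),atz(S["side"],(361,266),0))
for n in("holder_middle","tray_middle","tab_middle","flapend_middle","lowend_middle"): print(n,[(x["pixel"],x["conf"]) for x in env.tip_of(n,w)])
for n in("dropper_bottle","tealight","apple","lemon"):
  for c in("scene","side"):
    print(n,c,[(atz(S[c],x["pixel"],0),round(x["conf"],2)) for x in env.tip_of(n,S[c])[:1]])
E
```

```text
59.56957273224952 [0.55  0.068 0.373] [[ 1.     0.     0.   ]
 [ 0.    -0.964  0.266]
 [ 0.    -0.266 -0.964]]
[[ 0.  1. -0.]
 [ 1. -0. -0.]
 [-0. -0. -1.]]
L [0.534 0.253 0.   ]
M [ 0.573 -0.042  0.   ] [ 0.564 -0.043  0.   ]
R [ 0.515 -0.294  0.   ] [ 0.506 -0.277  0.   ]
holder_middle [([329.3, 234.5], 0.78)]
tray_middle [([328.0, 235.2], 0.84)]
tab_middle [([269.3, 278.8], 0.92)]
flapend_middle [([433.4, 5.0], 0.46)]
lowend_middle [([433.1, 3.1], 0.2)]
dropper_bottle scene [(array([0.646, 0.162, 0.   ]), 0.52)]
dropper_bottle side [(array([0.649, 0.15 , 0.   ]), 0.68)]
tealight scene [(array([ 0.593, -0.147,  0.   ]), 0.41)]
tealight side [(array([ 0.579, -0.143,  0.   ]), 0.49)]
apple scene [(array([0.487, 0.429, 0.   ]), 0.67)]
apple side [(array([0.473, 0.43 , 0.   ]), 0.7)]
lemon scene [(array([ 0.429, -0.473,  0.   ]), 0.6)]
lemon side [(array([ 0.43 , -0.469,  0.   ]), 0.78)]
```

View pics/wrist0.png

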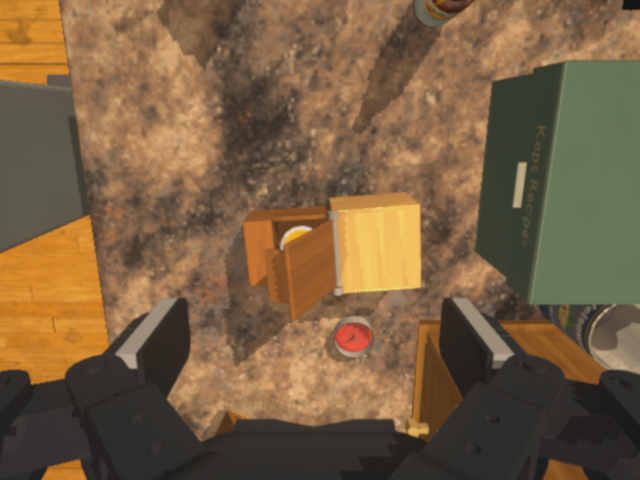

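The wrist view shows the middle holder's bright tunnel roof with corners near (330,212), (418,206), (420,288) and (337,294). The flap is up over the porch and the tealight is at (353,337). I'll fit the roof rectangles.

```bash
cat >> h.py <<'E'
def roof(p,guess):
    """fit 70x65 roof at z=.055 ; guess world xy of mouth -> mouth origin xy, yaw deg of +x"""
    c=p["color"].astype(np.uint8); hsv=cv2.cvtColor(c,cv2.COLOR_RGB2HSV)
    S=2000.; x0,y0=guess[0]-.15,guess[1]-.15; n=int(.3*S)
    g=np.array([[0,0],[n,0],[n,n],[0,n]],np.float32)
    src=np.array([proj(p,[x0+a/S,y0+b/S,.055]) for a,b in g],np.float32)
    w=cv2.warpPerspective(c,cv2.getPerspectiveTransform(src,g),(n,n)); h=cv2.cvtColor(w,cv2.COLOR_RGB2HSV)
    m=((h[...,2]>190)&(h[...,0]>14)&(h[...,0]<30)&(h[...,1]>70)).astype(np.uint8)*255
    m=cv2.morphologyEx(m,cv2.MORPH_OPEN,np.ones((9,9))); m=cv2.morphologyEx(m,cv2.MORPH_CLOSE,np.ones((25,25)))
    cs=cv2.findContours(m,0,2)[0]; out=[]
    for k in sorted(cs,key=cv2.contourArea)[-2:]:
        if cv2.contourArea(k)<3000: continue
        (cx,cy),(a,b),t=cv2.minAreaRect(k); t=(t+45)%90-45
        ctr=np.array([x0+cx/S,y0+cy/S]); o=ctr-.0325*np.array([np.cos(np.radians(t)),np.sin(np.radians(t))])
        out.append((o.round(4),round(t,1),round(a/S,4),round(b/S,4)))
    return out,w,m
E
python3 - <<'E'
from h import *
p=env.get_image("wrist"); r,w,m=roof(p,(.57,-.04)); print(r)
E
```

```text
[(array([ 0.5294, -0.1664]), 32.3, 0.0747, 0.0592), (array([ 0.5687, -0.0327]), 3.8, 0.0657, 0.0769)]
```

>>> move_arm([
  [0,0,0,-25,-3,-4,1],
  [0,0,0,-25,-3,-4,1],
  [0,0,0,-25,-3,-4,1],
  [0,0,0,-25,-3,-4,1],
  [0,0,0,-25,-3,-4,1],
])

```text
time_s: 2.95
position: [0.52, -0.247, 0.2475]
tool_rot: [[-0.0, 1.0, 0.0], [1.0, 0.0, -0.0], [-0.0, 0.0, -1.0]]
ft_force: [0.7, 0.1, -0.3]
grip_width: 0.0855
gripper_force: 0.0
```

>>> move_arm([
  [0,0,0,0,0,0,1],
  [0,0,0,0,0,0,1],
  [0,0,0,0,0,0,1],
])

```text
time_s: 3.25
position: [0.5206, -0.2442, 0.2469]
tool_rot: [[-0.001, 1.0, -0.0], [1.0, 0.001, 0.001], [0.001, -0.0, -1.0]]
ft_force: [0.8, 0.0, 0.2]
grip_width: 0.0853
gripper_force: 0.0
```

```bash
python3 - <<'E'
from h import *
p=env.get_image("wrist"); print(env.observe()["position"]); save(p,"wrR"); r,w,m=roof(p,(.51,-.285)); print(r)
p=env.get_image("scene");save(p,"scR")
E
```

```text
[ 0.52074559 -0.24393436  0.24697369]
[(array([ 0.3758, -0.2627]), 0.0, 0.1655, 0.0965), (array([ 0.5308, -0.2945]), 0.0, 0.091, 0.0575)]
```

View pics/wrR.png

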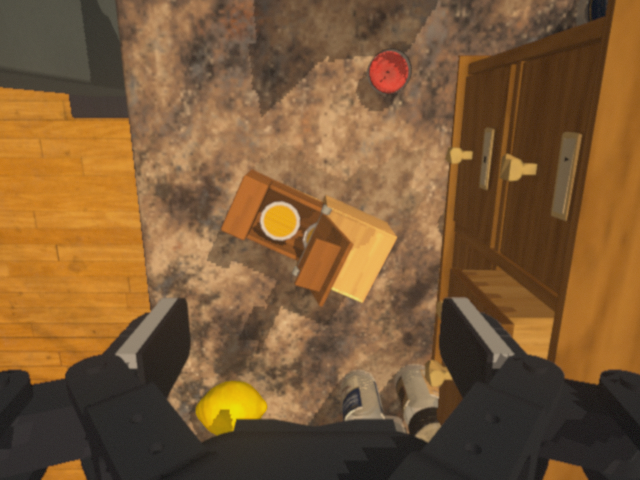

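>>> move_arm([
  [0,0,0,52,1,0,1],
  [0,0,0,52,1,0,1],
  [0,0,0,52,1,0,1],
  [0,0,0,52,1,0,1],
  [0,0,0,52,1,0,1],
])

```text
time_s: 3.85
position: [0.5248, 0.0079, 0.2473]
tool_rot: [[-0.002, 1.0, 0.0], [1.0, 0.002, 0.0], [0.0, 0.0, -1.0]]
ft_force: [1.4, -0.2, -0.4]
grip_width: 0.0855
gripper_force: 0.0
```

>>> move_arm([
  [0,0,0,28,0.5,0,1],
  [0,0,0,28,0.5,0,1],
  [0,0,0,28,0.5,0,1],
  [0,0,0,28,0.5,0,1],
  [0,0,0,28,0.5,0,1],
])

```text
time_s: 4.35
position: [0.5287, 0.2579, 0.2473]
tool_rot: [[-0.002, 1.0, 0.0], [1.0, 0.002, 0.0], [0.0, 0.0, -1.0]]
ft_force: [0.4, -0.2, -0.3]
grip_width: 0.0852
gripper_force: 0.0
```

>>> move_arm([
  [0,0,0,0,0,0,1],
  [0,0,0,0,0,0,1],
  [0,0,0,0,0,0,1],
])

```text
time_s: 4.65
position: [0.5296, 0.2543, 0.2471]
tool_rot: [[0.0, 1.0, -0.0], [1.0, -0.0, -0.0], [-0.0, -0.0, -1.0]]
ft_force: [0.7, -1.0, 0.0]
grip_width: 0.0857
gripper_force: 0.0
```

```bash
python3 - <<'E'
from h import *
import pickle
p=env.get_image("wrist"); print(env.observe()["position"]); save(p,"wrL"); pickle.dump(p,open("wrL.pkl","wb"))
S=[env.get_image(n) for n in("scene","side")]; pickle.dump(S,open("S1.pkl","wb"))
E
```

```text
[0.52978052 0.25391836 0.24719725]
```

View pics/wrL.png

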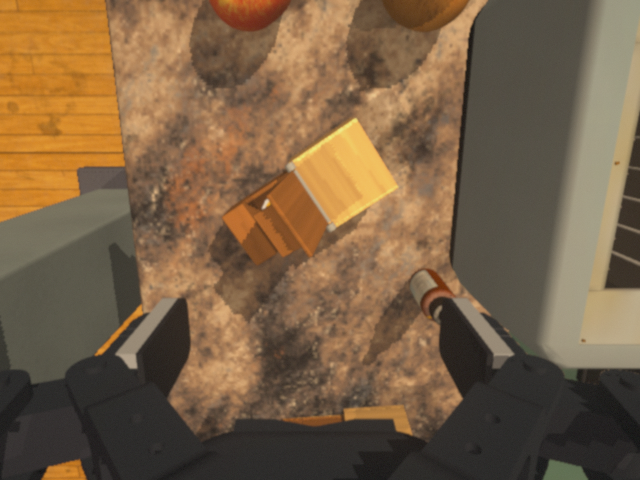

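Right holder: yaw about -25°, roof corners near (325,205), (396,238) and (362,300), with its flap partly covering the mouth. Left holder: yaw about +34°, roof corners near (290,167), (357,120), (397,187) and (331,230). I'll fit the box poses with robust contour fitting and then overlay the result.

```bash
cat > fit.py <<'E'
from h import *
from scipy.optimize import least_squares
def W(h,pts):
    c,s=np.cos(h[2]),np.sin(h[2]); P=np.atleast_2d(pts).astype(float)
    return np.c_[h[0]+c*P[:,0]-s*P[:,1],h[1]+s*P[:,0]+c*P[:,1],P[:,2]]
BOX=np.array([[x,y,z] for x in(0,.065) for y in(-.035,.035) for z in(0,.055)])
def hull(p,h): return cv2.convexHull(np.array([proj(p,X) for X in W(h,BOX)],np.float32))
def fit(p,g):
    c=p["color"]; hsv=cv2.cvtColor(c,cv2.COLOR_RGB2HSV)
    m=((hsv[...,2]>165)&(hsv[...,0]>14)&(hsv[...,0]<30)&(hsv[...,1]>70)).astype(np.uint8)*255
    z=np.zeros_like(m); cv2.fillConvexPoly(z,hull(p,g).astype(int),255); m&=cv2.dilate(z,np.ones((31,31)))
    m=cv2.morphologyEx(m,cv2.MORPH_OPEN,np.ones((5,5)))
    k=max(cv2.findContours(m,0,1)[0],key=cv2.contourArea)[:,0].astype(float)+.0
    f=lambda h:[cv2.pointPolygonTest(hull(p,h),(float(a),float(b)),True) for a,b in k]
    r=least_squares(f,g,loss="cauchy",f_scale=1,x_scale=[.01,.01,.1],diff_step=1e-3)
    return r.x,np.median(np.abs(r.fun)),len(k)
def draw(p,h,im):
    Q=np.array([proj(p,X) for X in W(h,BOX)]); 
    for i in range(8):
        for j in range(i):
            if bin(i^j).count("1")==1: cv2.line(im,tuple(np.round(Q[i]*8).astype(int)),tuple(np.round(Q[j]*8).astype(int)),(255,0,255),1,cv2.LINE_AA,3)
E
python3 - <<'E'
from fit import *
import pickle
L=pickle.load(open("wrL.pkl","rb"))
h,e,n=fit(L,[.53,.255,.6]); print("L",h[:2],np.degrees(h[2]),e,n); im=L["color"].copy(); draw(L,h,im); cv2.imwrite("pics/fitL.png",cv2.resize(im[80:280,200:440,::-1],(720,600)))
for c in("scene","side"):
  S=pickle.load(open("S1.pkl","rb"))[c=="side"]
  for n,g in(("L",[.53,.255,.6]),("M",[.568,-.043,0]),("R",[.51,-.28,-.43])):
    try:
      h,e,k=fit(S,g); print(c,n,h[:2],np.degrees(h[2]),e,k)
    except Exception as ex: print(c,n,ex)
E
```

```text
L [0.52996599 0.25570368] 32.94164380926702 3.4011379214708564 482
scene L [0.53382662 0.25249535] 40.359545284490586 0.936052900435468 91
scene M [ 0.57119796 -0.04031406] 0.037405438598248554 1.2372393525534988 97
scene R [ 0.54407894 -0.33183919] 30.88518976833545 1.991981731642596 41
side L [0.51165868 0.26031159] 14.859102844751078 1.988302309674084 41
side M [ 0.56409493 -0.03884842] 1.0578729779270135 0.7978820304548556 51
side R [ 0.52725652 -0.25547359] -13.177554917884738 0.4690013998210474 18
```

View pics/fitL.png

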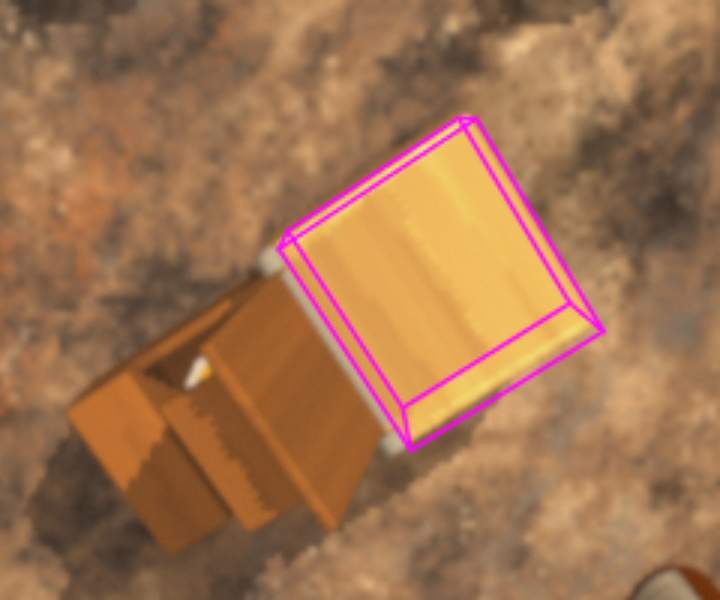

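The left fit's outer quad matches the roof outline well. I'll work the left holder first, opening its flap fully, and I'm writing a helper for tool-axis moves.

```bash
cat > go.py <<'E'
from fit import *
import json,sys
H=json.load(open("H.json")) if __import__("os").path.exists("H.json") else {}
def go(k,loc,rel=None,o=None):
    """target TCP in holder frame; rel= angle (deg) tool-x relative to holder +x (0 or 180)"""
    o=o or env.observe(); P=np.array(o["position"]);R=np.array(o["tool_rot"]); h=H[k]
    t=W(h,[loc])[0]; d=R.T@(t-P)*100; tx=np.degrees(np.arctan2(R[1,0],R[0,0])); 
    a=None if rel is None else -((np.degrees(h[2])+rel-tx+180)%360-180)
    print("shift cm",d.round(2),"az",None if a is None else round(a,2),"tool z",R[:,2].round(3),"q6",round(o["q"][5],1),"t",round(o["time_s"],2))
def where(k,o=None):
    o=o or env.observe(); h=H[k]; P=np.array(o["position"]); c,s=np.cos(h[2]),np.sin(h[2]); d=P[:2]-h[:2]; R=np.array(o["tool_rot"])
    print("local mm",(np.array([c*d[0]+s*d[1],-s*d[0]+c*d[1],P[2]])*1000).round(1),"yaw rel",round(np.degrees(np.arctan2(R[1,0],R[0,0])-h[2]),2))
E
python3 - <<'E'
import json,numpy as np
json.dump({"L":[.530,.2557,np.radians(32.94)]},open("H.json","w"))
from go import *
go("L",(-.10,0,.16),0)
E
```

```text
shift cm [-5.25 -8.39  8.73] az 56.97 tool z [ 0. -0. -1.] q6 14.1 t 4.8
```

>>> move_arm([
  [0,0,8.5,-1.5,-3,1,-1],
  [0,0,17,-3,-6,2,-1],
  [0,0,25.5,-5.25,-8.4,4,-1],
  [0,0,34,-5.25,-8.4,6,-1],
  [0,0,42,-5.25,-8.4,8.7,-1],
])

```text
time_s: 5.3
position: [0.446, 0.2012, 0.1606]
tool_rot: [[0.675, 0.738, 0.003], [0.738, -0.675, 0.001], [0.003, 0.002, -1.0]]
ft_force: [0.7, -0.1, 0.2]
grip_width: 0.0122
gripper_force: 0.0
```

>>> move_arm([
  [0,0,8,0,0,4,-1],
  [0,0,15,0,0,7.5,-1],
  [0,0,15,0,0,7.5,-1],
])

```text
time_s: 5.6
position: [0.4437, 0.2011, 0.082]
tool_rot: [[0.84, 0.543, -0.008], [0.543, -0.84, -0.001], [-0.007, -0.003, -1.0]]
ft_force: [0.1, 1.2, 0.2]
grip_width: 0.0002
gripper_force: 0.0
```

>>> move_arm([
  [0,0,0,3,0,0,-1],
  [0,0,0,6,0,0,-1],
  [0,0,0,8,0,0,-1],
  [0,0,0,9.5,0,0,-1],
  [0,0,0,9.5,0,0,-1],
])

```text
time_s: 6.1
position: [0.5304, 0.256, 0.0925]
tool_rot: [[0.837, 0.548, 0.014], [0.548, -0.837, 0.005], [0.014, 0.003, -1.0]]
ft_force: [-3.3, 2.6, 33.3]
grip_width: -0.0
gripper_force: 15.4
```

```bash
python3 - <<'E'
from go import *
where("L"); o=env.observe(); print(o["ft_force"])
E
```

```text
local mm [ 0.5  0.  92.5] yaw rel 0.27
[-3.2924853   2.55896621 33.34700873]
```

The flap has reached its stop. I'll back off.

>>> move_arm([
  [0,0,0,-3,0,-1,-1],
  [0,0,0,-6,0,-4,-1],
  [0,0,0,-6,0,-7,1],
  [0,0,0,-6,0,-7,1],
  [0,0,0,-6,0,-7,1],
])

```text
time_s: 6.6
position: [0.4759, 0.2211, 0.157]
tool_rot: [[0.838, 0.546, 0.004], [0.546, -0.838, 0.001], [0.003, 0.001, -1.0]]
ft_force: [-0.4, 0.2, -0.4]
grip_width: 0.0435
gripper_force: 0.0
```

```bash
python3 - <<'E'
from go import *
o=env.observe(); print(o["ft_force"])
p=env.get_image("wrist"); h,e,n=fit(p,H["L"]); print(h[:2],np.degrees(h[2]),e,n)
im=p["color"].copy(); draw(p,h,im); draw(p,H["L"],im); cv2.imwrite("pics/L2.png",im[...,::-1]); where("L")
go("L",(-.045,0,.012),0)
for n in ("tray_left","flapend_left","tab_left","lowend_left","holder_left"): print(n,[(np.round(x["pixel"]),round(x["conf"],2)) for x in env.tip_of(n,p)[:2]])
E
```

```text
[-0.40632653  0.17519238 -0.39430995]
[0.52849918 0.25762694] 32.53414794962104 5.0543142037934485 530
local mm [-64.6   0.6 155.8] yaw rel 0.14
shift cm [ 1.95  0.06 14.38] az 0.14 tool z [ 0.001  0.    -1.   ] q6 68.9 t 6.65
tray_left [(array([312., 139.]), 0.69)]
flapend_left [(array([312.,  99.]), 0.72)]
tab_left [(array([314., 155.]), 0.81)]
lowend_left []
holder_left [(array([309., 141.]), 0.51)]
```

View pics/L2.png

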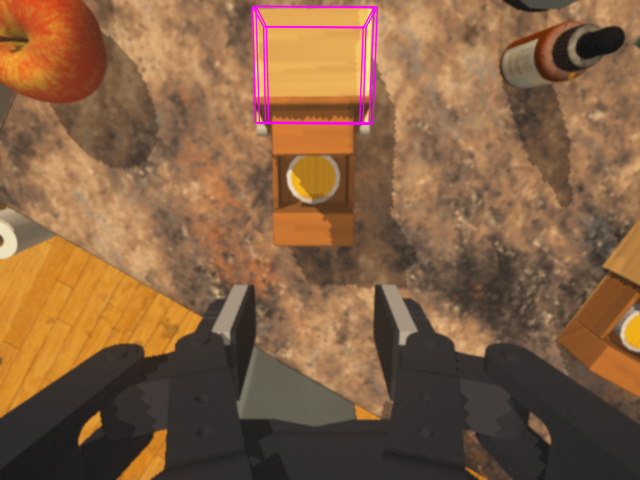

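The left flap is fully back and the tray is centred between the fingers (columns 274 to 354, finger midline about 315). I'll grip the tray on the porch and draw it out.

>>> move_arm([
  [0,0,0,1.9,0,4,1],
  [0,0,0,1.9,0,8,1],
  [0,0,0,1.9,0,12,1],
  [0,0,0,1.9,0,14.3,1],
  [0,0,0,1.9,0,14.3,1],
])

```text
time_s: 7.4
position: [0.4892, 0.2312, 0.0089]
tool_rot: [[0.839, 0.545, -0.007], [0.545, -0.839, -0.002], [-0.007, -0.002, -1.0]]
ft_force: [-0.2, 0.7, 0.5]
grip_width: 0.0852
gripper_force: 0.0
```

>>> move_arm([
  [0,0,0,0,0,0,-1],
  [0,0,0,0,0,0,-1],
  [0,0,0,0,0,0,-1],
  [0,0,0,0,0,0,-1],
  [0,0,0,0,0,0,-1],
], squeeze=60)

```text
time_s: 7.9
position: [0.4913, 0.2317, 0.0126]
tool_rot: [[0.839, 0.545, 0.001], [0.545, -0.839, 0.0], [0.001, 0.0, -1.0]]
ft_force: [0.4, 0.2, -0.1]
grip_width: 0.0119
gripper_force: 0.0
```

```bash
python3 - <<'E'
from go import *
where("L"); o=env.observe(); print(o["ft_force"],o["grip_width"],o["gripper_force"])
E
```

```text
local mm [-45.5   0.9  12.6] yaw rel 0.06
[ 0.35431039  0.1513284  -0.08717882] 0.011874744026044859 0.0
```

```bash
python3 - <<'E'
from go import *
p=env.get_image("side"); s=env.get_image("scene")
a=cv2.resize(p["color"][170:330,100:310],(400,305));b=cv2.resize(s["color"][250:410,160:370],(400,305))
cv2.imwrite("pics/x1.png",np.hstack([a,b])[...,::-1])
E
```

```text
(no output)
```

View pics/x1.png

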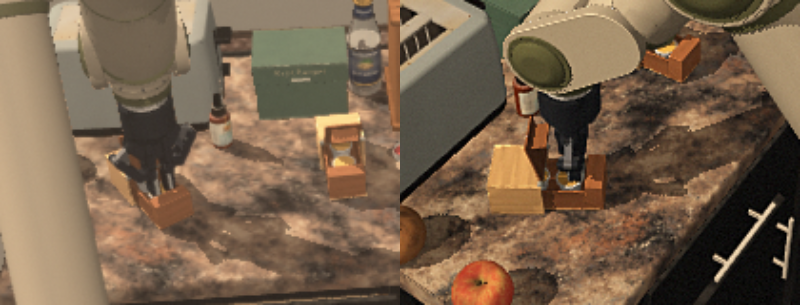

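```bash
python3 - <<'E'
from go import *
p=env.get_image("side"); s=env.get_image("scene"); w=env.get_image("wrist"); o=env.observe(); print(o["grip_width"],o["gripper_force"])
a=cv2.resize(p["color"][215:305,130:230],(400,300),interpolation=3);b=cv2.resize(s["color"][290:380,195:295],(400,300),interpolation=3);c=cv2.resize(w["color"],(400,300))
Q=[proj(s,W(H["L"],[q])[0]) for q in [(-.045,0,.012),(-.045,.028,.037),(-.07,.028,.037),(-.07,-.028,.048),(-.07,.028,.048)]]
for q in Q: cv2.circle(b,(int((q[0]-195)*4),int((q[1]-290)*3.333)),3,(255,0,255),-1)
cv2.imwrite("pics/x2.png",np.vstack([np.hstack([a,b]),np.hstack([c,c*0])])[...,::-1])
E
```

```text
-6.16731887487336e-05 0.0
```

View pics/x2.png

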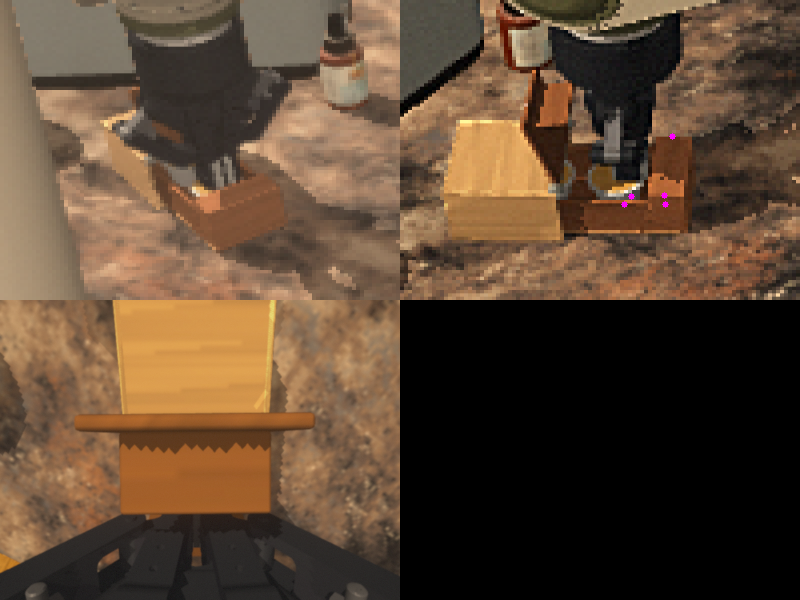

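```bash
python3 - <<'E'
from go import *
p=env.get_image("side"); s=env.get_image("scene"); X=tri((s,(248.7,341.6)),(p,(183.2,272))); h=H["L"]; c,q=np.cos(h[2]),np.sin(h[2]); d=X[:2]-h[:2]
print(X,[c*d[0]+q*d[1],-q*d[0]+c*d[1]]); print(proj(s,env.observe()["position"]),proj(p,env.observe()["position"]))
for P in [(-.07,-.028,.048),(-.07,.028,.048),(-.07,.028,.003),(-.07,-.028,.003)]: print(P,proj(s,W(h,[P])[0]),proj(p,W(h,[P])[0]))
E
```

```text
[0.49958049 0.23464975 0.03043081] [np.float64(-0.036975575512894106), np.float64(-0.0011252986082421305)]
[253.14252616 349.11123204] [185.68386886 276.98614011]
(-0.07, -0.028, 0.048) [263.13027738 330.99946055] [197.27952059 267.8455645 ]
(-0.07, 0.028, 0.048) [261.16324594 348.62126171] [179.19443378 276.22008355]
(-0.07, 0.028, 0.003) [262.03015714 360.22365985] [181.63725563 288.03788547]
(-0.07, -0.028, 0.003) [263.92921828 342.60782631] [199.34036767 279.60848053]
```

>>> move_arm([
  [0,0,0,0,0,-3,-1],
  [0,0,0,0,0,-6,-1],
  [0,0,0,-1.2,0,-6,1],
  [0,0,0,-1.2,0,-6,1],
  [0,0,0,-1.2,0,-6,1],
])

```text
time_s: 8.75
position: [0.4809, 0.2251, 0.0717]
tool_rot: [[0.839, 0.544, -0.001], [0.544, -0.839, -0.0], [-0.001, -0.0, -1.0]]
ft_force: [0.0, 0.3, -0.1]
grip_width: 0.0431
gripper_force: 0.0
```

>>> move_arm([
  [0,0,0,0,0,0,1],
  [0,0,0,0,0,0,1],
  [0,0,0,0,0,3.5,1],
  [0,0,0,0,0,6.4,1],
  [0,0,0,0,0,6.4,1],
])

```text
time_s: 9.25
position: [0.4791, 0.2247, 0.0049]
tool_rot: [[0.839, 0.545, -0.007], [0.545, -0.839, -0.001], [-0.007, -0.003, -1.0]]
ft_force: [0.6, 1.0, 0.0]
grip_width: 0.0854
gripper_force: 0.0
```

```bash
python3 - <<'E'
from go import *
where("L"); o=env.observe(); print(o["grip_width"],o["ft_force"])
w=env.get_image("wrist"); p=env.get_image("side"); s=env.get_image("scene")
a=cv2.resize(p["color"][215:305,130:230],(400,300),interpolation=3);b=cv2.resize(s["color"][290:380,195:295],(400,300),interpolation=3);c=cv2.resize(w["color"],(400,300))
cv2.imwrite("pics/x3.png",np.vstack([np.hstack([a,b]),np.hstack([c,c*0])])[...,::-1])
E
```

```text
local mm [-59.6   1.7   4.9] yaw rel 0.05
0.08542570594347847 [0.58493164 0.96891755 0.02018678]
```

View pics/x3.png

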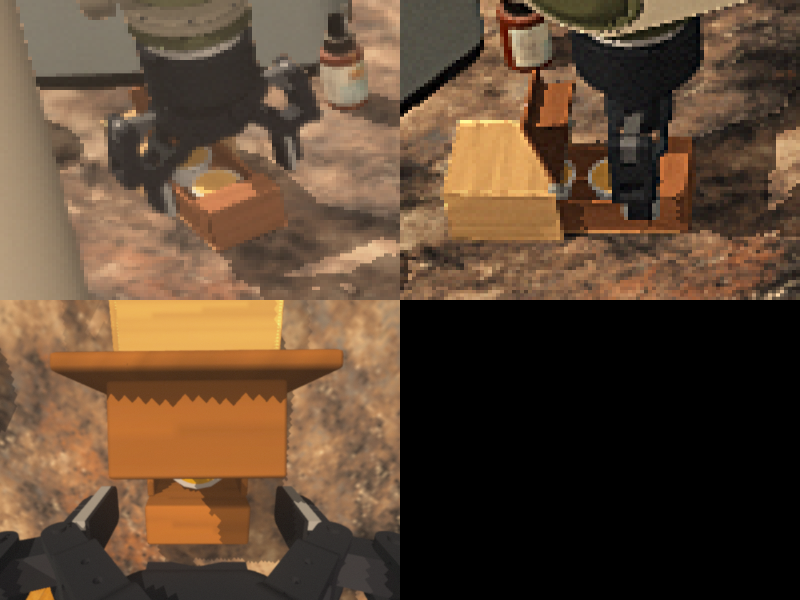

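The open fingers straddle the tray beside the block. I'll close now.

>>> move_arm([
  [0,0,0,0,0,0,-1],
  [0,0,0,0,0,0,-1],
  [0,0,0,0,0,0,-1],
  [0,0,0,0,0,0,-1],
  [0,0,0,0,0,0,-1],
], squeeze=60)

```text
time_s: 9.9
position: [0.4816, 0.2253, 0.0097]
tool_rot: [[0.839, 0.545, 0.002], [0.545, -0.839, 0.001], [0.002, 0.001, -1.0]]
ft_force: [-2.5, -0.7, 9.9]
grip_width: 0.0537
gripper_force: 63.4
```

```bash
python3 - <<'E'
from go import *
where("L"); o=env.observe(); print(o["grip_width"],o["gripper_force"],o["ft_force"])
E
```

```text
local mm [-57.1   0.8   9.7] yaw rel 0.07
0.05368462483315203 63.40701365727 [-2.51236816 -0.67437518  9.90958991]
```

Gripped at 53.7 mm with 63 N. The fingers really end about 2 cm above the reported TCP, which explains the earlier miss over the low sides. Now I'll pull the tray out, lift it, and start the turn.

>>> move_arm([
  [0,0,0,-2,0,0,-1],
  [0,0,0,-4,0,0,-1],
  [0,0,0,-6,0,0,-1],
  [0,0,0,-8,0,0,-1],
  [0,0,0,-8,0,-1.5,-1],
], squeeze=80)

```text
time_s: 10.4
position: [0.4111, 0.1806, 0.0226]
tool_rot: [[0.839, 0.544, -0.004], [0.544, -0.839, -0.001], [-0.004, -0.002, -1.0]]
ft_force: [-0.0, 0.7, -0.5]
grip_width: 0.0525
gripper_force: 84.7
```

>>> move_arm([
  [0,0,0,0,0,-1.5,-1],
  [0,0,-8,0,0,-1.5,-1],
  [0,0,-16,0,0,-1.5,-1],
  [0,0,-24,0,0,-1.5,-1],
  [0,0,-32,0,0,-1.5,-1],
])

```text
time_s: 10.9
position: [0.4141, 0.1816, 0.0385]
tool_rot: [[0.417, 0.909, 0.001], [0.909, -0.417, 0.0], [0.0, 0.001, -1.0]]
ft_force: [-0.5, -0.9, -1.9]
grip_width: 0.0527
gripper_force: 84.7
```

```bash
python3 - <<'E'
from go import *
where("L"); o=env.observe(); print(o["grip_width"],o["gripper_force"],o["ft_force"])
p=env.get_image("side"); s=env.get_image("scene")
a=cv2.resize(p["color"][200:320,110:250],(400,343),interpolation=3);b=cv2.resize(s["color"][270:390,195:335],(400,343),interpolation=3)
cv2.imwrite("pics/x4.png",np.hstack([a,b])[...,::-1])
E
```

```text
local mm [-137.6    0.8   38.5] yaw rel 32.39
0.0527027079350007 84.69237324781716 [-0.49160104 -0.94126108 -1.93575074]
```

View pics/x4.png

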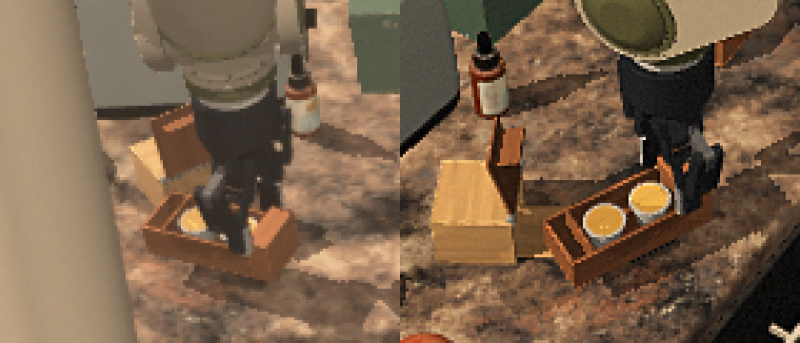

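The tray is out, lifted and level. I'll finish the 180° turn.

>>> move_arm([
  [0,0,-8,0,0,0,-1],
  [0,0,-16,0,0,0,-1],
  [0,0,-24,0,0,0,-1],
  [0,0,-32,0,0,0,-1],
  [0,0,-40,0,0,0,-1],
])

```text
time_s: 11.5
position: [0.4141, 0.1816, 0.0383]
tool_rot: [[-0.26, 0.966, 0.0], [0.966, 0.26, 0.0], [-0.0, 0.0, -1.0]]
ft_force: [-0.2, 0.4, -0.7]
grip_width: 0.0531
gripper_force: 84.7
```

>>> move_arm([
  [0,0,-8,0,0,0,-1],
  [0,0,-16,0,0,0,-1],
  [0,0,-24,0,0,0,-1],
  [0,0,-32,0,0,0,-1],
  [0,0,-40,0,0,0,-1],
])

```text
time_s: 12.0
position: [0.4141, 0.1816, 0.0383]
tool_rot: [[-0.82, 0.572, 0.0], [0.572, 0.82, 0.0], [-0.0, 0.0, -1.0]]
ft_force: [0.3, -0.6, -0.8]
grip_width: 0.0528
gripper_force: 84.7
```

>>> move_arm([
  [0,0,-8,0,0,0,-1],
  [0,0,-16,0,0,0,-1],
  [0,0,-24,0,0,0,-1],
  [0,0,-32,0,0,0,-1],
  [0,0,-40,0,0,0,-1],
])

```text
time_s: 12.5
position: [0.4141, 0.1816, 0.0383]
tool_rot: [[-0.996, -0.089, 0.001], [-0.089, 0.996, 0.0], [-0.001, 0.0, -1.0]]
ft_force: [0.8, -0.1, -1.3]
grip_width: 0.0532
gripper_force: 84.7
```

>>> move_arm([
  [0,0,-8,0,0,0,-1],
  [0,0,-16,0,0,0,-1],
  [0,0,-24,0,0,0,-1],
  [0,0,-28,0,0,0,-1],
  [0,0,-28,0,0,0,-1],
])

```text
time_s: 13.0
position: [0.4141, 0.1816, 0.0383]
tool_rot: [[-0.84, -0.542, 0.0], [-0.542, 0.84, 0.0], [-0.0, -0.0, -1.0]]
ft_force: [0.1, 1.2, -0.5]
grip_width: 0.0527
gripper_force: 84.7
```

```bash
python3 - <<'E'
from go import *
where("L"); o=env.observe(); print(o["grip_width"],o["gripper_force"],o["ft_force"])
go("L",(-.04,0,.013),180)
E
```

```text
local mm [-137.6    0.9   38.3] yaw rel -180.11
0.05265135750216777 84.6905367448926 [ 0.10573271  1.237817   -0.49912221]
shift cm [-9.76 -0.07  2.54] az -0.11 tool z [ 0.  0. -1.] q6 -114.2 t 13.0
```

>>> move_arm([
  [0,0,0,-4,0,0,-1],
  [0,0,0,-8,0,0,-1],
  [0,0,0,-9.8,0,0,-1],
  [0,0,0,-9.8,0,2,-1],
  [0,0,0,-9.8,0,2.7,-1],
])

```text
time_s: 13.5
position: [0.4959, 0.2351, 0.0098]
tool_rot: [[-0.841, -0.541, -0.001], [-0.541, 0.841, -0.0], [0.001, 0.001, -1.0]]
ft_force: [6.0, 6.3, 30.0]
grip_width: 0.0533
gripper_force: 92.5
```

>>> move_arm([
  [0,0,0,0,0,0,-1],
  [0,0,0,0,0,0,1],
  [0,0,0,0,0,0,1],
  [0,0,0,0,0,0,1],
  [0,0,0,0,0,0,1],
])

```text
time_s: 14.0
position: [0.4962, 0.2349, 0.0113]
tool_rot: [[-0.839, -0.544, 0.0], [-0.544, 0.839, 0.0], [-0.0, -0.0, -1.0]]
ft_force: [0.0, 0.5, 0.0]
grip_width: 0.0852
gripper_force: 0.0
```

```bash
python3 - <<'E'
from go import *
where("L"); o=env.observe(); print(o["grip_width"],o["gripper_force"],o["ft_force"])
p=env.get_image("side"); s=env.get_image("scene"); w=env.get_image("wrist")
a=cv2.resize(p["color"][210:310,110:250],(400,286),interpolation=3);b=cv2.resize(s["color"][290:390,195:335],(400,286),interpolation=3)
for z in(.0,.02,.04):
  q=proj(s,W(H["L"],[(-.04,.05,z)])[0]); cv2.circle(b,(int((q[0]-195)*2.857),int((q[1]-290)*2.86)),2,(255,0,255),-1)
c=cv2.resize(w["color"],(400,300))
cv2.imwrite("pics/x5.png",np.vstack([np.hstack([a,b]),np.hstack([c,c*0])])[...,::-1])
E
```

```text
local mm [-39.7   0.9  11.3] yaw rel -179.97
0.0852441048530026 0.0 [0.04973596 0.48141653 0.01221443]
```

View pics/x5.png

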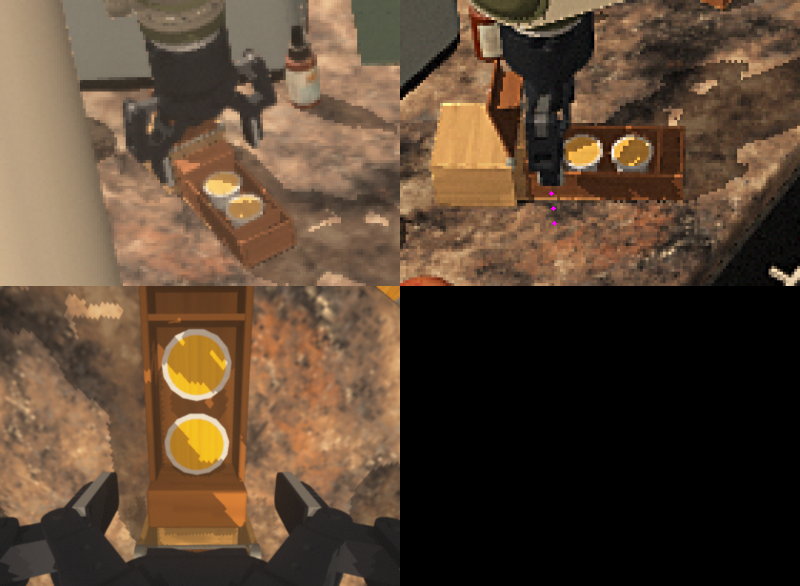

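Placed well. The tray's block is toward the tunnel with the low end out, and the tips clearly sit about 2 to 3 cm above the reported TCP. I'll regrasp near the low end, going lower.

>>> move_arm([
  [0,0,0,0,0,-4,1],
  [0,0,0,0,0,-6.5,1],
  [0,0,0,5,0,-6.5,1],
  [0,0,0,10,0,-6.5,1],
  [0,0,0,10.2,0,-2,1],
])

```text
time_s: 14.65
position: [0.4094, 0.1784, 0.0357]
tool_rot: [[-0.839, -0.544, 0.01], [-0.544, 0.839, 0.001], [-0.009, -0.004, -1.0]]
ft_force: [2.1, 1.1, -1.1]
grip_width: 0.0856
gripper_force: 0.0
```

>>> move_arm([
  [0,0,0,0,0,2,1],
  [0,0,0,0,0,3.5,1],
  [0,0,0,0,0,4.5,1],
  [0,0,0,0,0,4.5,1],
  [0,0,0,0,0,4.5,1],
])

```text
time_s: 15.15
position: [0.4109, 0.1795, -0.0136]
tool_rot: [[-0.839, -0.545, 0.0], [-0.545, 0.839, 0.0], [-0.0, -0.0, -1.0]]
ft_force: [0.2, -0.2, 0.7]
grip_width: 0.0855
gripper_force: 0.0
```

```bash
python3 - <<'E'
from go import *
where("L"); o=env.observe(); print(o["grip_width"],o["ft_force"])
s=env.get_image("scene"); w=env.get_image("wrist")
b=cv2.resize(s["color"][290:390,215:355],(400,286),interpolation=3)
for z in(.0,.02,.04):
  q=proj(s,W(H["L"],[(-.142,.05,z)])[0]); cv2.circle(b,(int((q[0]-215)*2.857),int((q[1]-290)*2.86)),2,(255,0,255),-1)
c=cv2.resize(w["color"],(400,300))[:286]
cv2.imwrite("pics/x6.png",np.hstack([b,c])[...,::-1])
E
```

```text
local mm [-141.4    0.8  -13.6] yaw rel -179.94
0.0854516164266671 [ 0.21321754 -0.21672584  0.68604881]
```

View pics/x6.png

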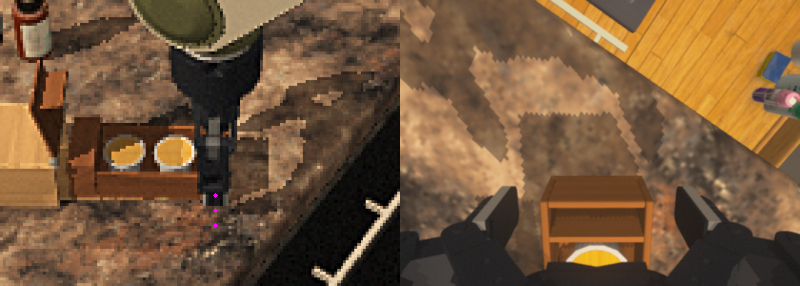

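```bash
python3 - <<'E'
from go import *
s=env.get_image("scene"); w=env.get_image("wrist"); h=H["L"]; c,q=np.cos(h[2]),np.sin(h[2])
def loc(X): d=X[:2]-np.array(h[:2]); return [round(1000*(c*d[0]+q*d[1]),1),round(1000*(-q*d[0]+c*d[1]),1)]
print("low end near bottom",loc(atz(s,(285.7,359.2),.002)))
print("wrist low rim corners",loc(atz(w,(541*1.6-640,176*1.6),.036)),loc(atz(w,(645*1.6-640,176*1.6),.036)))
for n in("lowend_left","tray_left"):
  for p in(s,w): print(n,[(loc(atz(p,x["pixel"],.036 if n[0]=="l" else .002)),round(x["conf"],2)) for x in env.tip_of(n,p)[:2]])
E
```

```text
low end near bottom [np.float64(-128.6), np.float64(22.7)]
wrist low rim corners [np.float64(-161.7), np.float64(-25.0)] [np.float64(-161.8), np.float64(24.2)]
lowend_left [([np.float64(-141.9), np.float64(-6.5)], 0.75)]
lowend_left [([np.float64(-147.9), np.float64(0.4)], 0.7)]
tray_left [([np.float64(-89.1), np.float64(-8.5)], 0.66)]
tray_left [([np.float64(-83.0), np.float64(0.7)], 0.69)]
```

>>> move_arm([
  [0,0,0,0,0,0.5,1],
  [0,0,0,0,0,1,1],
  [0,0,0,0,0,1,1],
])

```text
time_s: 15.85
position: [0.4102, 0.1793, -0.0247]
tool_rot: [[-0.839, -0.545, -0.001], [-0.545, 0.839, -0.0], [0.001, 0.001, -1.0]]
ft_force: [0.5, 0.5, -0.0]
grip_width: 0.0856
gripper_force: 0.0
```

```bash
python3 - <<'E'
from go import *
import pickle,copy
L=pickle.load(open("wrL.pkl","rb"))
def sh(p,dz): q=dict(p); R=np.array(p["R"]); q["t"]=np.array(p["t"])-R@np.array([0,0,dz]); return q
for dz in(-.02,-.01,0,.01,.02,.03,.04):
    p=sh(L,dz); h,e,n=fit(p,[.53,.255,.6]); print(dz,h[:2].round(4),round(np.degrees(h[2]),2),round(e,2),n)
# cross-check by scene/side nets averaged
S=pickle.load(open("S1.pkl","rb"))
for nm in("holder_left","tray_left"):
  for p in S: print(nm,[(atz(p,x["pixel"],0 if nm[0]=="h" else .003).round(3),round(x["conf"],2)) for x in env.tip_of(nm,env.get_image("scene" if p is S[0] else "side"))[:2]])
E
```

```text
-0.02 [0.5292 0.2559] 33.41 3.76 518
-0.01 [0.529  0.2555] 33.09 3.93 498
0 [0.53   0.2557] 32.94 3.4 482
0.01 [0.5309 0.2561] 31.9 4.86 469
0.02 [0.5324 0.2554] 30.82 5.85 455
0.03 [0.5346 0.2538] 30.54 5.97 448
0.04 [0.5426 0.2551] 31.15 6.28 436
holder_left [(array([0.517, 0.255, 0.   ]), 0.86)]
holder_left [(array([ 0.428, -0.476,  0.   ]), 0.74), (array([0.527, 0.253, 0.   ]), 0.71)]
tray_left [(array([0.462, 0.21 , 0.003]), 0.75)]
tray_left [(array([0.453, 0.202, 0.003]), 0.9)]
```

>>> move_arm([
  [0,0,0,0,0,0,-1],
  [0,0,0,0,0,0,-1],
  [0,0,0,0,0,0,-1],
], squeeze=50)

```text
time_s: 16.55
position: [0.4107, 0.1794, -0.0238]
tool_rot: [[-0.839, -0.545, 0.0], [-0.545, 0.839, 0.0], [-0.0, -0.0, -1.0]]
ft_force: [0.0, -0.5, 3.3]
grip_width: 0.0556
gripper_force: 56.4
```

```bash
python3 - <<'E'
from go import *
where("L"); o=env.observe(); print(o["grip_width"],o["gripper_force"],o["ft_force"])
E
```

```text
local mm [-141.6    0.9  -23.8] yaw rel -179.94
0.055553626115709936 56.429802775382996 [ 0.04569255 -0.52674499  3.32440715]
```

Gripped at 55.6 mm. Slide in.

>>> move_arm([
  [0,0,0,0,0,-0.2,-1],
  [0,0,0,-1.5,0,-0.2,-1],
  [0,0,0,-3,0,-0.2,-1],
  [0,0,0,-4.5,0,-0.2,-1],
  [0,0,0,-4.5,0,-0.2,-1],
])

```text
time_s: 17.05
position: [0.4496, 0.2045, -0.022]
tool_rot: [[-0.838, -0.545, 0.001], [-0.545, 0.838, 0.0], [-0.001, -0.001, -1.0]]
ft_force: [-0.8, -0.7, -1.8]
grip_width: 0.0553
gripper_force: 56.0
```

>>> move_arm([
  [0,0,0,-1,0,0,-1],
  [0,0,0,-2,0,0,-1],
  [0,0,0,-3,0,0,-1],
  [0,0,0,-3.5,0,0,-1],
  [0,0,0,-3.5,0,0,-1],
])

```text
time_s: 17.55
position: [0.4717, 0.2203, -0.0235]
tool_rot: [[-0.838, -0.546, -0.015], [-0.546, 0.838, -0.006], [0.016, 0.003, -1.0]]
ft_force: [-19.9, -17.4, 3.5]
grip_width: 0.0551
gripper_force: 57.2
```

```bash
python3 - <<'E'
from go import *
where("L"); o=env.observe(); print(o["grip_width"],o["gripper_force"],o["ft_force"])
p=env.get_image("side"); s=env.get_image("scene")
a=cv2.resize(p["color"][210:310,110:250],(400,286),interpolation=3);b=cv2.resize(s["color"][290:390,195:335],(400,286),interpolation=3)
cv2.imwrite("pics/x7.png",np.hstack([a,b])[...,::-1])
E
```

```text
local mm [-68.2   2.  -23.5] yaw rel -179.85
0.055132718284330244 57.193264961242676 [-19.87414371 -17.37852776   3.49619985]
```

View pics/x7.png

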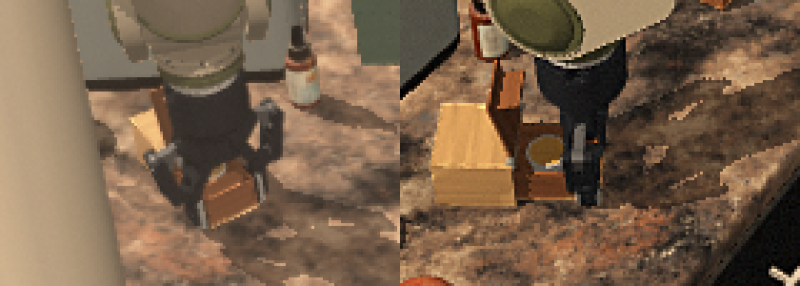

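The tray met the back wall (about 26 N) and its low end stands at the porch's end, so it looks home. I'll ease off, release, rise, and check numerically.

>>> move_arm([
  [0,0,0,0.6,0,0,-1],
  [0,0,0,0.6,0,0,1],
  [0,0,0,0.6,0,0,1],
  [0,0,0,0.6,0,0,1],
  [0,0,0,0.6,0,0,1],
])

```text
time_s: 18.15
position: [0.4731, 0.2199, -0.0218]
tool_rot: [[-0.839, -0.545, 0.001], [-0.545, 0.839, 0.0], [-0.001, -0.0, -1.0]]
ft_force: [-1.1, 0.1, -0.1]
grip_width: 0.0855
gripper_force: 0.0
```

>>> move_arm([
  [0,0,0,0,0,-5,1],
  [0,0,0,0,0,-10,1],
  [0,0,0,0,0,-15,1],
  [0,0,0,0,0,-18,-1],
  [0,0,0,0,0,-18,-1],
])

```text
time_s: 18.65
position: [0.4746, 0.2203, 0.1625]
tool_rot: [[-0.838, -0.545, 0.009], [-0.545, 0.839, 0.002], [-0.008, -0.003, -1.0]]
ft_force: [-0.0, 0.0, -0.7]
grip_width: 0.0589
gripper_force: 0.0
```

```bash
cat >> go.py <<'E'
def loc(k,X):
    h=H[k]; c,q=np.cos(h[2]),np.sin(h[2]); d=np.array(X[:2])-h[:2]; return [round(float(1000*(c*d[0]+q*d[1])),1),round(float(1000*(-q*d[0]+c*d[1])),1)]
NM={"L":"left","M":"middle","R":"right"}
def see(k,names=("lowend","tray","tab","flapend","holder"),cams=("scene","side","wrist")):
    P={c:env.get_image(c) for c in cams}
    zz={"lowend":.037,"tray":.003,"holder":0}
    for n in names:
        best={}
        for c in cams:
            r=[x for x in env.tip_of(n+"_"+NM[k],P[c])]
            z=zz.get(n,.09)
            r=[x for x in r if np.hypot(*loc(k,atz(P[c],x["pixel"],z)))<250]
            if r: best[c]=r[0]
            for x in r[:1]: print(n,c,loc(k,atz(P[c],x["pixel"],z)),round(x["conf"],2))
        if "scene" in best and "side" in best:
            X=tri(*[(P[c],best[c]["pixel"]) for c in("scene","side")]); print("   tri",loc(k,X),round(X[2]*1000,1))
    return P
E
python3 - <<'E'
from go import *
where("L"); o=env.observe(); print(o["grip_width"],o["ft_force"]); see("L"); go("L",(.056,0,.16),180)
E
```

```text
local mm [-65.7   0.4 162.5] yaw rel -179.92
0.058939632992083 [-0.01259806  0.04721984 -0.65141625]
lowend scene [-65.4, -4.5] 0.74
lowend side [-82.0, -0.1] 0.89
lowend wrist [-73.2, 0.0] 0.6
   tri [-65.7, -9.0] 25.4
tray scene [-12.9, -6.6] 0.7
tray side [-26.6, 6.2] 0.91
tray wrist [-9.4, 1.6] 0.73
   tri [-15.0, -2.0] -1.6
tab scene [-13.1, -20.4] 0.65
flapend scene [13.2, -23.0] 0.84
flapend side [36.5, -12.9] 0.77
flapend wrist [33.0, 1.3] 0.91
   tri [8.5, -2.6] 112.8
holder scene [-9.2, 0.4] 0.7
holder side [-33.5, -22.4] 0.62
   tri [-1.5, -32.4] -34.3
shift cm [-12.37  -0.11  -0.19] az 0.06 tool z [ 0.  0. -1.] q6 -111.1 t 19.55
```

>>> move_arm([
  [0,0,0,-4,0,-0.5,-1],
  [0,0,0,-8,0,-0.5,-1],
  [0,0,0,-12.4,0,-0.5,-1],
  [0,0,0,-12.4,0,0,-1],
  [0,0,0,-12.4,0,0,-1],
])

```text
time_s: 20.05
position: [0.5764, 0.2873, 0.1565]
tool_rot: [[-0.838, -0.545, -0.002], [-0.545, 0.838, -0.001], [0.003, 0.001, -1.0]]
ft_force: [-0.9, -1.1, -0.4]
grip_width: 0.0
gripper_force: 0.0
```

>>> move_arm([
  [0,0,0,0,0,3,-1],
  [0,0,0,0,0,5.5,-1],
  [0,0,0,0,0,7.5,-1],
  [0,0,0,0,0,8,-1],
  [0,0,0,0,0,8,-1],
])

```text
time_s: 20.55
position: [0.5761, 0.2868, 0.0783]
tool_rot: [[-0.839, -0.544, -0.001], [-0.544, 0.839, -0.0], [0.001, 0.0, -1.0]]
ft_force: [-0.0, 0.5, 0.2]
grip_width: -0.0
gripper_force: 0.0
```

>>> move_arm([
  [0,0,0,2,0,0,-1],
  [0,0,0,4,0,0,-1],
  [0,0,0,6,0,0,-1],
  [0,0,0,8,0,0,-1],
  [0,0,0,9,0,0,-1],
])

```text
time_s: 21.05
position: [0.5006, 0.2377, 0.0798]
tool_rot: [[-0.839, -0.544, 0.002], [-0.544, 0.839, 0.0], [-0.002, -0.001, -1.0]]
ft_force: [0.0, 0.3, -0.3]
grip_width: -0.0003
gripper_force: 0.1
```

```bash
python3 - <<'E'
from go import *
where("L"); o=env.observe(); print(o["grip_width"],o["ft_force"]); see("L",("flapend","tab"))
E
```

```text
local mm [-34.5   0.9  79.8] yaw rel -179.95
-0.00025549385302473513 [ 0.01779686  0.33894953 -0.32836964]
flapend scene [-42.7, -6.9] 0.87
flapend side [-48.3, -13.0] 0.43
flapend wrist [-43.0, 1.1] 0.76
   tri [-41.1, -15.1] 82.5
tab scene [-57.4, 1.0] 0.52
tab side [-139.7, 19.8] 0.48
tab wrist [-62.5, 2.5] 0.59
   tri [-58.2, -23.9] 32.0
```

>>> move_arm([
  [0,0,0,1.8,0,0.5,-1],
  [0,0,0,1.8,0,1.5,-1],
  [0,0,0,1.8,0,2.5,-1],
  [0,0,0,1.8,0,3,-1],
  [0,0,0,1.8,0,3,-1],
])

```text
time_s: 22.0
position: [0.4861, 0.2285, 0.047]
tool_rot: [[-0.839, -0.545, -0.002], [-0.545, 0.839, -0.0], [0.002, 0.001, -1.0]]
ft_force: [0.3, 0.6, 0.6]
grip_width: 0.0001
gripper_force: 0.0
```

>>> move_arm([
  [0,0,0,0,0,0.4,-1],
  [0,0,0,0,0,0.8,-1],
  [0,0,0,0,0,1.0,-1],
  [0,0,0,0,0,1.0,-1],
])

```text
time_s: 22.4
position: [0.486, 0.2284, 0.0378]
tool_rot: [[-0.839, -0.545, -0.0], [-0.545, 0.839, -0.0], [0.0, 0.0, -1.0]]
ft_force: [-0.3, -0.2, 0.6]
grip_width: 0.0001
gripper_force: 0.0
```

```bash
python3 - <<'E'
from go import *
where("L"); o=env.observe(); print(o["grip_width"],o["ft_force"]); see("L",("flapend","tab"))
E
```

```text
local mm [-51.8   1.   37.8] yaw rel -179.94
7.312741841441043e-05 [-0.29743091 -0.16541794  0.61776746]
flapend scene [-76.5, 25.9] 0.61
flapend side [-109.8, 16.6] 0.83
flapend wrist [-82.1, 1.0] 0.63
   tri [-73.4, 1.3] 58.0
tab scene [-72.0, 45.2] 0.88
tab side [-134.0, 26.4] 0.66
tab wrist [-82.7, 1.4] 0.78
   tri [-65.6, -2.1] 27.9
```

>>> move_arm([
  [0,0,0,0,0,0.2,-1],
  [0,0,0,0,0,0.4,-1],
  [0,0,0,0,0,0.6,-1],
])

```text
time_s: 23.15
position: [0.486, 0.2284, 0.0318]
tool_rot: [[-0.839, -0.545, -0.0], [-0.545, 0.839, -0.0], [0.0, 0.0, -1.0]]
ft_force: [-1.0, -0.4, 0.6]
grip_width: -0.0001
gripper_force: 0.1
```

>>> move_arm([
  [0,0,0,0,0,0.2,-1],
  [0,0,0,0,0,0.4,-1],
])

```text
time_s: 23.35
position: [0.4862, 0.2284, 0.0305]
tool_rot: [[-0.838, -0.545, 0.001], [-0.545, 0.838, -0.0], [-0.001, -0.001, -1.0]]
ft_force: [-12.5, -4.3, 43.0]
grip_width: -0.0001
gripper_force: 21.8
```

>>> move_arm([
  [0,0,0,0,0,0.2,-1],
  [0,0,0,0,0,0.4,-1],
])

```text
time_s: 23.55
position: [0.4864, 0.2284, 0.0297]
tool_rot: [[-0.838, -0.545, 0.004], [-0.545, 0.838, -0.0], [-0.003, -0.002, -1.0]]
ft_force: [-23.7, -8.6, 76.3]
grip_width: 0.0003
gripper_force: 38.3
```

The flap is shut on its stop at reading z 0.0305, where the flap's top is 55 mm. So the true tip is the reading plus about 24 mm. I'll lift off, check, and go above the middle holder.

>>> move_arm([
  [0,0,0,0,0,-3,-1],
  [0,0,0,0,0,-8,-1],
  [0,0,0,0,0,-13,-1],
  [0,0,0,0,0,-18,-1],
  [0,0,0,0,0,-21,-1],
])

```text
time_s: 24.05
position: [0.4866, 0.2286, 0.238]
tool_rot: [[-0.839, -0.545, 0.005], [-0.545, 0.839, 0.001], [-0.005, -0.002, -1.0]]
ft_force: [0.8, 0.5, -0.0]
grip_width: 0.0001
gripper_force: 0.0
```

```bash
python3 - <<'E'
from go import *
o=env.observe(); print(o["position"],o["ft_force"]); see("L")
E
```

```text
[0.48661408 0.22857209 0.23801387] [ 0.7628179   0.45431939 -0.03698743]
lowend scene [-65.7, -1.3] 0.85
lowend side [-81.6, -10.9] 0.88
lowend wrist [-76.2, 1.0] 0.71
   tri [-63.1, -17.9] 18.5
tray scene [-54.6, -18.8] 0.74
tray side [-20.8, 1.9] 0.79
   tri [-60.4, 15.4] 41.8
tab scene [-65.2, 45.7] 0.59
tab side [-137.2, 30.5] 0.94
tab wrist [-71.1, 1.9] 0.61
   tri [-58.8, -3.5] 21.1
flapend scene [-75.5, 26.3] 0.66
flapend side [-128.7, 20.6] 0.81
flapend wrist [-78.8, 2.3] 0.62
   tri [-72.5, -5.3] 43.0
holder scene [-5.5, 5.2] 0.74
holder side [-1.4, -8.8] 0.64
holder wrist [-4.8, 0.9] 0.98
   tri [-2.4, -5.0] -4.2
```

>>> move_arm([
  [0,0,6,1.5,-4.5,0,1],
  [0,0,13,3,-9,0,1],
  [0,0,20,4.6,-13.5,0,1],
  [0,0,26,6.2,-18,0,1],
  [0,0,31,7.7,-22,0,1],
])

```text
time_s: 25.45
position: [0.5416, -0.0003, 0.2341]
tool_rot: [[-1.0, -0.03, 0.0], [-0.03, 1.0, -0.0], [-0.0, -0.0, -1.0]]
ft_force: [0.1, 0.9, 0.7]
grip_width: 0.0725
gripper_force: 0.0
```

```bash
python3 - <<'E'
from go import *
o=env.observe(); print(o["position"],o["tool_rot"])
P=see("L",("holder",)); see("L",("lowend","flapend","tab"),("scene","side"))
# middle fits
def sh(p,dz): q=dict(p); R=np.array(p["R"]); q["t"]=np.array(p["t"])-R@np.array([0,0,dz]); return q
for dz in(0,.01,.02,.025,.03):
    try: h,e,n=fit(sh(P["wrist"],dz),[.568,-.04,.03]); print("M",dz,h[:2].round(4),round(np.degrees(h[2]),2),round(e,2),n)
    except Exception as x: print(x)
for c in("scene","side"):
    h,e,n=fit(P[c],[.568,-.04,.03]); print(c,h[:2].round(4),round(np.degrees(h[2]),2),round(e,2),n)
    print([(atz(P[c],x["pixel"],0).round(3),round(x["conf"],2)) for x in env.tip_of("holder_middle",P[c])])
E
```

```text
[ 5.41570100e-01 -2.57561665e-04  2.34121155e-01] [[-9.99542013e-01 -3.02603883e-02  2.70195097e-04]
 [-3.02604231e-02  9.99542041e-01 -1.25751136e-04]
 [-2.66266081e-04 -1.33869761e-04 -9.99999956e-01]]
holder scene [-2.6, 8.7] 0.82
holder side [7.6, -6.4] 0.84
holder wrist [-3.8, 1.9] 0.74
   tri [0.2, 0.6] 0.5
lowend scene [-69.8, 2.4] 0.56
lowend side [-72.3, -5.1] 0.73
   tri [-68.2, -5.3] 31.0
flapend scene [-82.5, 29.2] 0.6
flapend side [-126.2, 9.8] 0.93
   tri [-77.2, -9.9] 43.7
tab scene [-67.7, 49.8] 0.81
tab side [-133.7, 22.4] 0.81
   tri [-59.0, -7.3] 19.5
M 0 [ 0.5688 -0.0368] 4.36 0.5 301
M 0.01 [ 0.5735 -0.0383] 5.26 0.71 301
M 0.02 [ 0.5789 -0.0403] 7.41 1.63 301
M 0.025 [ 0.5806 -0.041 ] 4.77 1.77 301
M 0.03 [ 0.5884 -0.0417] 4.99 3.2 301
scene [ 0.5717 -0.0433] 6.57 1.13 97Traceback (most recent call last):
  File "<stdin>", line 11, in <module>
ValueError: only the last four pictures can be asked about
```

Left is done: tray home and flap shut. The middle fit is excellent (residual 0.5 px). Next is the middle flap.

```bash
python3 - <<'E'
import json,numpy as np
H=json.load(open("H.json")); H["M"]=[.5688,-.0368,float(np.radians(4.36))]; json.dump(H,open("H.json","w"))
from go import *
see("M"); where("M"); go("M",(-.10,0,.14),180)
E
```

```text
lowend side [-4.3, -18.8] 0.66
tray scene [-10.1, 6.3] 0.91
tray side [-11.9, -5.7] 0.72
   tri [-1.9, -5.9] -8.3
tab scene [-41.9, 3.7] 0.69
tab side [-62.3, -7.1] 0.67
tab wrist [-50.2, -0.3] 0.84
   tri [-34.2, -11.3] 70.6
flapend scene [-27.8, -17.3] 0.72
flapend side [-4.4, 2.2] 0.51
flapend wrist [-33.9, -2.5] 0.91
   tri [-41.1, 6.5] 116.5
holder scene [-2.3, -9.3] 0.59
holder side [-1.3, 3.6] 0.81
holder wrist [-2.1, -1.0] 0.87
   tri [-10.9, 3.5] 11.3
local mm [-24.5  40.7 234. ] yaw rel -182.36
shift cm [ 7.38 -4.38  9.4 ] az -2.36 tool z [-0. -0. -1.] q6 -104.3 t 27.05
```

>>> move_arm([
  [0,0,-2.4,3.5,-2,0,-1],
  [0,0,-2.4,7.4,-4.4,0,-1],
  [0,0,-2.4,7.4,-4.4,5,-1],
  [0,0,-2.4,7.4,-4.4,9.4,-1],
  [0,0,-2.4,7.4,-4.4,9.4,-1],
])

```text
time_s: 27.55
position: [0.4661, -0.0439, 0.1363]
tool_rot: [[-0.997, -0.076, -0.009], [-0.076, 0.997, 0.003], [0.009, 0.004, -1.0]]
ft_force: [-0.8, -0.1, 0.7]
grip_width: 0.0126
gripper_force: 0.0
```

>>> move_arm([
  [0,0,0,0,0,4,-1],
  [0,0,0,0,0,8,-1],
  [0,0,0,0,0,8,-1],
])

```text
time_s: 27.85
position: [0.4679, -0.0441, 0.0584]
tool_rot: [[-0.997, -0.077, -0.006], [-0.077, 0.997, 0.002], [0.005, 0.002, -1.0]]
ft_force: [0.1, 0.1, 1.1]
grip_width: -0.0002
gripper_force: 0.0
```

>>> move_arm([
  [0,0,0,-3,0,0,-1],
  [0,0,0,-5,0,0,-1],
  [0,0,0,-7,0,0,-1],
  [0,0,0,-8.5,0,0,-1],
  [0,0,0,-9,0,0,-1],
])

```text
time_s: 28.35
position: [0.5612, -0.0379, 0.0632]
tool_rot: [[-0.997, -0.077, 0.004], [-0.077, 0.997, -0.001], [-0.004, -0.002, -1.0]]
ft_force: [-0.9, 0.4, -0.0]
grip_width: 0.0001
gripper_force: 0.1
```

```bash
python3 - <<'E'
from go import *
where("M"); o=env.observe(); print(o["ft_force"]); see("M",("flapend","tab","tray","lowend"))
E
```

```text
local mm [-7.7 -0.5 63.2] yaw rel -179.92
[-0.91490595  0.43652445 -0.04818109]
flapend scene [36.3, -23.1] 0.62
flapend side [72.0, -13.1] 0.55
   tri [26.9, -6.0] 115.5
tab scene [21.0, -24.9] 0.78
tab side [27.1, -8.4] 0.65
tab wrist [-35.3, 0.7] 0.4
   tri [9.4, -7.3] 105.7
tray scene [-7.9, -8.4] 0.95
tray side [2.9, 2.1] 0.57
tray wrist [-10.7, 1.3] 0.97
   tri [-15.4, 4.0] 17.8
lowend side [66.8, -1.1] 0.96
```

>>> move_arm([
  [0,0,0,3.7,0,-1,-1],
  [0,0,0,3.7,0,-2,1],
  [0,0,0,3.7,0,-2,1],
  [0,0,0,3.7,0,-2,1],
  [0,0,0,3.7,0,-2,1],
])

```text
time_s: 29.6
position: [0.5223, -0.0405, 0.0797]
tool_rot: [[-0.997, -0.077, 0.0], [-0.077, 0.997, -0.0], [-0.0, -0.0, -1.0]]
ft_force: [0.4, 0.1, -0.3]
grip_width: 0.0581
gripper_force: 0.0
```

>>> move_arm([
  [0,0,0,0,0,0,1],
  [0,0,0,0,0,0,1],
  [0,0,0,0,0,4,1],
  [0,0,0,0,0,8,1],
  [0,0,0,0,0,9.7,1],
])

```text
time_s: 30.1
position: [0.5203, -0.0401, -0.0199]
tool_rot: [[-0.997, -0.077, -0.004], [-0.077, 0.997, 0.001], [0.004, 0.002, -1.0]]
ft_force: [0.3, -0.7, -0.2]
grip_width: 0.0855
gripper_force: 0.0
```

>>> move_arm([
  [0,0,0,0,0,0,1],
  [0,0,0,0,0,0,-1],
  [0,0,0,0,0,0,-1],
  [0,0,0,0,0,0,-1],
  [0,0,0,0,0,0,-1],
], squeeze=60)

```text
time_s: 30.6
position: [0.5226, -0.0407, -0.0154]
tool_rot: [[-0.997, -0.077, 0.003], [-0.077, 0.997, -0.001], [-0.003, -0.001, -1.0]]
ft_force: [-0.2, 0.2, 5.7]
grip_width: 0.055
gripper_force: 64.2
```

```bash
python3 - <<'E'
from go import *
where("M"); o=env.observe(); print(o["ft_force"],o["grip_width"],o["gripper_force"])
E
```

```text
local mm [-46.3  -0.4 -15.4] yaw rel -179.96
[-0.21944176  0.21602924  5.74821516] 0.054991143410131976 64.22128558158875
```

>>> move_arm([
  [0,0,0,2,0,0,-1],
  [0,0,0,4,0,0,-1],
  [0,0,0,6,0,0,-1],
  [0,0,0,8,0,0,-1],
  [0,0,0,8,0,-2,-1],
], squeeze=80)

```text
time_s: 31.1
position: [0.4391, -0.0461, 0.0026]
tool_rot: [[-0.997, -0.076, -0.004], [-0.076, 0.997, 0.002], [0.004, 0.002, -1.0]]
ft_force: [0.9, -0.1, -0.2]
grip_width: 0.055
gripper_force: 85.0
```

>>> move_arm([
  [0,0,0,0,0,-1.5,-1],
  [0,0,8,0,0,-1.5,-1],
  [0,0,16,0,0,-1.5,-1],
  [0,0,24,0,0,-1.5,-1],
  [0,0,32,0,0,-1.5,-1],
])

```text
time_s: 31.6
position: [0.4422, -0.0467, 0.0187]
tool_rot: [[-0.884, 0.468, 0.001], [0.468, 0.884, -0.0], [-0.001, 0.0, -1.0]]
ft_force: [-0.2, 0.1, -1.2]
grip_width: 0.055
gripper_force: 85.0
```

```bash
python3 - <<'E'
from go import *
where("M"); o=env.observe(); print(o["ft_force"],o["grip_width"],o["gripper_force"],o["q"][5]); see("M",("lowend","tray"),("scene","side"))
E
```

```text
local mm [-127.    -0.3   18.7] yaw rel 147.71
[-0.16855718  0.12252984 -1.18040892] 0.05502832420735501 85.01746773719788 -83.42485869853937
lowend scene [-7.2, -95.6] 0.58
lowend side [-3.1, -62.8] 0.97
   tri [-28.3, -61.1] 64.7
tray scene [-80.2, -61.3] 0.92
tray side [-59.6, -18.8] 0.8
   tri [-105.0, -14.8] 48.1
```

>>> move_arm([
  [0,0,8,0,0,0,-1],
  [0,0,16,0,0,0,-1],
  [0,0,24,0,0,0,-1],
  [0,0,32,0,0,0,-1],
  [0,0,40,0,0,0,-1],
])

```text
time_s: 32.4
position: [0.442, -0.0467, 0.0181]
tool_rot: [[-0.378, 0.926, 0.0], [0.926, 0.378, -0.0], [-0.0, 0.0, -1.0]]
ft_force: [-0.0, -0.8, -1.7]
grip_width: 0.0549
gripper_force: 85.0
```

>>> move_arm([
  [0,0,8,0,0,0,-1],
  [0,0,16,0,0,0,-1],
  [0,0,24,0,0,0,-1],
  [0,0,32,0,0,0,-1],
  [0,0,40,0,0,0,-1],
])

```text
time_s: 32.9
position: [0.442, -0.0467, 0.0181]
tool_rot: [[0.306, 0.952, 0.0], [0.952, -0.306, -0.0], [-0.0, 0.0, -1.0]]
ft_force: [-0.9, -1.1, -1.5]
grip_width: 0.0548
gripper_force: 85.0
```

>>> move_arm([
  [0,0,8,0,0,0,-1],
  [0,0,16,0,0,0,-1],
  [0,0,24,0,0,0,-1],
  [0,0,32,0,0,0,-1],
  [0,0,40,0,0,0,-1],
])

```text
time_s: 33.4
position: [0.4421, -0.0467, 0.0181]
tool_rot: [[0.846, 0.533, 0.0], [0.533, -0.846, -0.0], [0.0, 0.0, -1.0]]
ft_force: [0.3, 0.4, -1.9]
grip_width: 0.0552
gripper_force: 85.0
```

>>> move_arm([
  [0,0,8,0,0,0,-1],
  [0,0,16,0,0,0,-1],
  [0,0,24,0,0,0,-1],
  [0,0,27.7,0,0,0,-1],
  [0,0,27.7,0,0,0,-1],
])

```text
time_s: 33.9
position: [0.4421, -0.0467, 0.0181]
tool_rot: [[0.997, 0.083, 0.0], [0.083, -0.997, -0.0], [0.0, 0.0, -1.0]]
ft_force: [0.2, -0.3, -2.0]
grip_width: 0.0548
gripper_force: 85.0
```

```bash
python3 - <<'E'
from go import *
where("M"); o=env.observe(); print(o["ft_force"],o["grip_width"],o["gripper_force"],o["q"][5]); go("M",(-.040,-.0004,-.0145),0); see("M",("lowend","tray"))
E
```

```text
local mm [-127.1   -0.2   18.1] yaw rel 0.41
[ 0.1715638  -0.33675905 -2.03723328] 0.05484247632155939 85.0434958934784 63.87292098867273
shift cm [8.71 0.08 3.26] az 0.41 tool z [ 0. -0. -1.] q6 63.9 t 33.9
lowend scene [-211.5, -35.9] 0.79
tray scene [-146.3, -39.1] 0.58
tray side [-125.9, -2.0] 0.78
tray wrist [-189.0, 0.4] 0.56
   tri [-165.5, 1.3] 43.8
```

>>> move_arm([
  [0,0,0.4,4,0.05,0,-1],
  [0,0,0.4,7,0.05,0,-1],
  [0,0,0.4,8.7,0.05,0,-1],
  [0,0,0.4,8.7,0.05,2,-1],
  [0,0,0.4,8.7,0.05,3.1,-1],
])

```text
time_s: 34.85
position: [0.5284, -0.0398, -0.0141]
tool_rot: [[0.997, 0.076, -0.001], [0.076, -0.997, 0.0], [-0.001, -0.0, -1.0]]
ft_force: [-0.2, 0.0, -2.3]
grip_width: 0.0549
gripper_force: 85.1
```

>>> move_arm([
  [0,0,0,0,0,0,-1],
  [0,0,0,0,0,0,1],
  [0,0,0,0,0,0,1],
  [0,0,0,0,0,0,1],
  [0,0,0,0,0,0,1],
])

```text
time_s: 35.35
position: [0.5288, -0.0401, -0.0125]
tool_rot: [[0.997, 0.075, 0.001], [0.075, -0.997, -0.0], [0.001, 0.0, -1.0]]
ft_force: [0.3, 0.5, 0.9]
grip_width: 0.0855
gripper_force: 0.0
```

>>> move_arm([
  [0,0,0,0,0,-4,1],
  [0,0,0,0,0,-8,1],
  [0,0,0,-4.5,0,-8,1],
  [0,0,0,-9.4,0,-8,1],
  [0,0,0,-9.4,0,-5,1],
])

```text
time_s: 35.85
position: [0.4319, -0.0468, 0.0397]
tool_rot: [[0.997, 0.074, 0.003], [0.074, -0.997, -0.002], [0.003, 0.002, -1.0]]
ft_force: [0.2, -0.0, -0.5]
grip_width: 0.0855
gripper_force: 0.0
```

```bash
python3 - <<'E'
from go import *
where("M"); o=env.observe(); print(o["ft_force"],o["grip_width"]); see("M",("lowend","tray"))
go("M",(-.134,-.0004,-.022),0)
E
```

```text
local mm [-137.3    0.4   39.7] yaw rel -0.09
[ 0.15115849 -0.00274234 -0.53539345] 0.08551061029813092
lowend scene [-140.2, -7.7] 0.71
lowend side [-143.9, -2.2] 0.77
lowend wrist [-146.7, 1.9] 0.57
   tri [-143.2, -3.2] 39.1
tray scene [-77.5, -7.2] 0.89
tray side [-80.8, -1.3] 0.91
tray wrist [-79.7, -1.1] 0.89
   tri [-81.0, -2.2] 5.9
shift cm [-0.06  0.02  5.95] az -0.04 tool z [ 0.001 -0.    -1.   ] q6 63.9 t 36.3
```

>>> move_arm([
  [0,0,0,0.3,0,2.5,1],
  [0,0,0,0.3,0,5,1],
  [0,0,0,0.3,0,6,1],
  [0,0,0,0.3,0,6,-1],
  [0,0,0,0.3,0,6,-1],
], squeeze=50)

```text
time_s: 36.8
position: [0.4384, -0.0469, -0.0224]
tool_rot: [[0.997, 0.075, 0.001], [0.075, -0.997, -0.0], [0.001, 0.0, -1.0]]
ft_force: [-0.0, -0.2, 0.2]
grip_width: 0.0587
gripper_force: 0.0
```

>>> move_arm([
  [0,0,0,0,0,0,-1],
  [0,0,0,0,0,0,-1],
  [0,0,0,0,0,0,-1],
  [0,0,0,0,0,-0.2,-1],
  [0,0,0,0,0,-0.2,-1],
])

```text
time_s: 37.3
position: [0.4379, -0.0469, -0.0208]
tool_rot: [[0.997, 0.075, -0.0], [0.075, -0.997, -0.0], [-0.0, 0.0, -1.0]]
ft_force: [-0.4, 0.1, -1.5]
grip_width: 0.0553
gripper_force: 56.3
```

>>> move_arm([
  [0,0,0,1.5,0,0,-1],
  [0,0,0,3,0,0,-1],
  [0,0,0,4.5,0,0,-1],
  [0,0,0,6,0,0,-1],
  [0,0,0,6.5,0,0,-1],
])

```text
time_s: 37.8
position: [0.5038, -0.042, -0.0211]
tool_rot: [[0.997, 0.075, 0.0], [0.075, -0.997, -0.0], [0.0, 0.0, -1.0]]
ft_force: [1.1, -0.2, -1.8]
grip_width: 0.0552
gripper_force: 56.2
```

```bash
python3 - <<'E'
from go import *
where("M"); o=env.observe(); print(o["ft_force"],o["grip_width"],o["gripper_force"])
E
```

```text
local mm [-65.2  -0.2 -21.1] yaw rel -0.04
[ 1.08258746 -0.22238244 -1.78454994] 0.055169756119011 56.22030973434448
```

Moving freely. I'll push on in small steps until it reaches the back wall.

>>> move_arm([
  [0,0,0,0.4,0,0.1,-1],
  [0,0,0,0.8,0,0.1,-1],
  [0,0,0,0.8,0,0.1,-1],
])

```text
time_s: 38.1
position: [0.5102, -0.0414, -0.0218]
tool_rot: [[0.997, 0.075, -0.001], [0.075, -0.997, 0.0], [-0.001, -0.0, -1.0]]
ft_force: [-0.1, 0.4, 3.7]
grip_width: 0.0553
gripper_force: 56.9
```

>>> move_arm([
  [0,0,0,0.3,0,0,-1],
  [0,0,0,0.6,0,0,-1],
  [0,0,0,0.6,0,0,-1],
])

```text
time_s: 38.4
position: [0.5114, -0.041, -0.0219]
tool_rot: [[0.997, 0.076, -0.011], [0.076, -0.997, 0.0], [-0.011, -0.001, -1.0]]
ft_force: [-24.4, -7.8, 19.9]
grip_width: 0.0553
gripper_force: 58.7
```

```bash
python3 - <<'E'
from go import *
where("M"); o=env.observe(); print(o["ft_force"],o["grip_width"],o["gripper_force"]); see("M",("lowend","tray","holder"))
E
```

```text
local mm [-57.5   0.1 -21.9] yaw rel 0.03
[-24.35592418  -7.76872899  19.91608525] 0.055315895771149454 58.71504306793213
lowend scene [-63.3, -8.8] 0.7
lowend side [-77.2, -3.4] 0.76
lowend wrist [-72.9, 1.2] 0.71
   tri [-66.3, -6.4] 33.6
tray scene [-2.7, -13.7] 0.72
tray side [-5.3, -2.1] 0.8
   tri [-10.4, -2.8] 11.3
holder scene [-4.8, 3.9] 0.85
holder wrist [-3.3, -0.8] 0.62
```

Home against the back wall. I'll release, rise, and rotate 180° so the camera is on the robot side for closing the flap.

>>> move_arm([
  [0,0,0,-0.5,0,0,-1],
  [0,0,0,-0.5,0,0,1],
  [0,0,0,-0.5,0,0,1],
  [0,0,0,-0.5,0,0,1],
  [0,0,0,-0.5,0,0,1],
])

```text
time_s: 39.5
position: [0.512, -0.0413, -0.0221]
tool_rot: [[0.997, 0.075, 0.0], [0.075, -0.997, -0.0], [0.0, 0.0, -1.0]]
ft_force: [-0.3, -1.0, 0.6]
grip_width: 0.0854
gripper_force: 0.0
```

>>> move_arm([
  [0,0,0,-0.5,0,-5,1],
  [0,0,0,-0.5,0,-10,1],
  [0,0,0,-0.5,0,-15,-1],
  [0,0,0,-0.5,0,-18,-1],
  [0,0,0,-0.5,0,-18,-1],
])

```text
time_s: 40.0
position: [0.5087, -0.0421, 0.1622]
tool_rot: [[0.997, 0.075, 0.008], [0.075, -0.997, -0.003], [0.008, 0.003, -1.0]]
ft_force: [0.1, 0.3, -0.6]
grip_width: 0.044
gripper_force: 0.0
```

>>> move_arm([
  [0,0,-8,0,0,0,-1],
  [0,0,-16,0,0,0,-1],
  [0,0,-24,0,0,0,-1],
  [0,0,-32,0,0,0,-1],
  [0,0,-40,0,0,0,-1],
])

```text
time_s: 40.5
position: [0.5065, -0.0415, 0.1569]
tool_rot: [[0.712, 0.703, -0.002], [0.703, -0.712, 0.001], [-0.001, -0.002, -1.0]]
ft_force: [-0.5, -0.7, -0.5]
grip_width: -0.0002
gripper_force: 0.0
```

>>> move_arm([
  [0,0,-8,0,0,0,-1],
  [0,0,-16,0,0,0,-1],
  [0,0,-24,0,0,0,-1],
  [0,0,-32,0,0,0,-1],
  [0,0,-40,0,0,0,-1],
])

```text
time_s: 41.0
position: [0.5064, -0.0415, 0.1569]
tool_rot: [[0.093, 0.996, -0.002], [0.996, -0.093, 0.001], [0.0, -0.002, -1.0]]
ft_force: [-0.2, -0.5, -0.5]
grip_width: 0.0002
gripper_force: 0.0
```

>>> move_arm([
  [0,0,-8,0,0,0,-1],
  [0,0,-16,0,0,0,-1],
  [0,0,-24,0,0,0,-1],
  [0,0,-32,0,0,0,-1],
  [0,0,-40,0,0,0,-1],
])

```text
time_s: 41.5
position: [0.5065, -0.0415, 0.1569]
tool_rot: [[-0.568, 0.823, -0.002], [0.823, 0.568, 0.001], [0.002, -0.001, -1.0]]
ft_force: [0.4, -0.4, -0.0]
grip_width: -0.0
gripper_force: 0.0
```

>>> move_arm([
  [0,0,-8,0,0,0,-1],
  [0,0,-16,0,0,0,-1],
  [0,0,-24,0,0,0,-1],
  [0,0,-32,0,0,0,-1],
  [0,0,-40,0,0,0,-1],
])

```text
time_s: 42.0
position: [0.5065, -0.0415, 0.1569]
tool_rot: [[-0.964, 0.265, -0.002], [0.265, 0.964, 0.001], [0.002, 0.0, -1.0]]
ft_force: [-0.7, -0.4, 0.7]
grip_width: 0.0002
gripper_force: 0.0
```

>>> move_arm([
  [0,0,-8,0,0,0,-1],
  [0,0,-16,0,0,0,-1],
  [0,0,-20,0,0,0,-1],
  [0,0,-20,0,0,0,-1],
])

```text
time_s: 42.4
position: [0.5065, -0.0415, 0.157]
tool_rot: [[-0.997, -0.076, -0.002], [-0.076, 0.997, 0.001], [0.002, 0.001, -1.0]]
ft_force: [-0.6, -0.4, 0.2]
grip_width: 0.0001
gripper_force: 0.0
```

```bash
python3 - <<'E'
from go import *
where("M"); o=env.observe(); print(o["ft_force"],o["grip_width"]); see("M",("lowend","tray","flapend"))
go("M",(.054,0,.16),180)
E
```

```text
local mm [-62.5   0.  157. ] yaw rel -180.03
[-0.57788996 -0.37230169  0.17862331] 0.00014103320912406804
lowend scene [-68.0, -1.6] 0.89
lowend side [-77.3, -3.9] 0.8
lowend wrist [-76.8, 0.6] 0.59
   tri [-66.4, -5.9] 29.9
tray scene [0.8, -11.7] 0.71
tray side [-15.5, 0.4] 0.62
tray wrist [-8.5, -0.1] 0.95
   tri [-6.7, -3.1] 4.0
flapend scene [39.5, -20.7] 0.84
flapend side [59.4, -3.1] 0.86
flapend wrist [47.5, 0.3] 0.38
   tri [26.0, 0.5] 113.3
shift cm [-11.62   0.03  -0.19] az -0.07 tool z [ 0. -0. -1.] q6 -112.4 t 43.0
```

>>> move_arm([
  [0,0,0,-4,0,0,-1],
  [0,0,0,-8,0,0,-1],
  [0,0,0,-11.6,0,0,-1],
  [0,0,0,-11.6,0,3,-1],
  [0,0,0,-11.6,0,6,-1],
])

```text
time_s: 43.5
position: [0.6236, -0.0329, 0.0972]
tool_rot: [[-0.997, -0.075, 0.002], [-0.075, 0.997, -0.0], [-0.002, -0.0, -1.0]]
ft_force: [0.5, -0.4, -0.1]
grip_width: 0.0001
gripper_force: 0.0
```

>>> move_arm([
  [0,0,0,0,0,2.5,-1],
  [0,0,0,0,0,2.5,-1],
  [0,0,0,2,0,2.5,-1],
  [0,0,0,4,0,2.5,-1],
  [0,0,0,6,0,2.5,-1],
])

```text
time_s: 44.0
position: [0.5628, -0.0377, 0.0746]
tool_rot: [[-0.997, -0.075, 0.003], [-0.075, 0.997, -0.001], [-0.002, -0.001, -1.0]]
ft_force: [1.5, 0.6, 0.1]
grip_width: -0.0002
gripper_force: 0.2
```

>>> move_arm([
  [0,0,0,1.5,0,0,-1],
  [0,0,0,3,0,0,-1],
  [0,0,0,4,0,0.5,-1],
  [0,0,0,4.8,0,1.5,-1],
  [0,0,0,4.8,0,2.0,-1],
])

```text
time_s: 44.5
position: [0.5146, -0.0412, 0.054]
tool_rot: [[-0.997, -0.075, 0.001], [-0.075, 0.997, -0.0], [-0.001, -0.0, -1.0]]
ft_force: [-0.9, 0.3, 0.3]
grip_width: -0.0002
gripper_force: 0.1
```

```bash
python3 - <<'E'
from go import *
where("M"); o=env.observe(); print(o["ft_force"],o["grip_width"]); see("M",("tab","flapend"))
E
```

```text
local mm [-54.4  -0.3  54. ] yaw rel -180.08
[-0.92562947  0.32669139  0.30623539] -0.0002112384919559304
tab scene [-91.8, 48.0] 0.62
tab side [-119.4, -1.3] 0.53
tab wrist [-79.4, -0.4] 0.86
   tri [-60.5, -6.3] 34.8
flapend scene [-72.9, 10.3] 0.5
flapend side [-82.3, -4.2] 0.64
flapend wrist [-71.6, -0.6] 0.76
   tri [-63.6, -6.0] 73.6
```

Descend to just above the known shut reading (0.031), then in 1 mm steps.

>>> move_arm([
  [0,0,0,0,0,1,-1],
  [0,0,0,0,0,1.8,-1],
  [0,0,0,0,0,2.1,-1],
  [0,0,0,0,0,2.2,-1],
])

```text
time_s: 45.35
position: [0.5142, -0.0409, 0.0311]
tool_rot: [[-0.997, -0.075, -0.002], [-0.075, 0.997, 0.0], [0.002, 0.0, -1.0]]
ft_force: [-6.3, 0.6, 15.0]
grip_width: -0.0001
gripper_force: 7.8
```

>>> move_arm([
  [0,0,0,0,0,0.1,-1],
  [0,0,0,0,0,0.15,-1],
])

```text
time_s: 45.55
position: [0.5142, -0.041, 0.0309]
tool_rot: [[-0.997, -0.075, -0.001], [-0.075, 0.997, -0.0], [0.001, -0.0, -1.0]]
ft_force: [-9.7, 1.5, 25.0]
grip_width: -0.0001
gripper_force: 12.8
```

```bash
python3 - <<'E'
from go import *
where("M"); o=env.observe(); print(o["ft_force"]); see("M",("tab","flapend"))
E
```

```text
local mm [-54.7  -0.   30.9] yaw rel -180.04
[-9.73432924  1.46157844 25.04859425]
tab scene [-90.7, 61.7] 0.49
tab side [-139.5, 3.2] 0.74
tab wrist [-83.0, -0.1] 0.77
   tri [-52.5, -6.2] 13.9
flapend scene [-50.4, 78.0] 0.5
flapend side [-113.0, 0.9] 0.72
flapend wrist [-85.1, -0.2] 0.84
   tri [5.3, -11.7] -11.7
```

>>> move_arm([
  [0,0,0,0,0,-3,-1],
  [0,0,0,0,0,-8,-1],
  [0,0,0,0,0,-13,-1],
  [0,0,0,0,0,-18,-1],
  [0,0,0,0,0,-20.5,-1],
])

```text
time_s: 46.5
position: [0.5156, -0.0413, 0.2386]
tool_rot: [[-0.997, -0.075, 0.006], [-0.075, 0.997, -0.002], [-0.005, -0.002, -1.0]]
ft_force: [0.1, 0.4, -0.0]
grip_width: -0.0003
gripper_force: 0.0
```

>>> move_arm([
  [0,0,6,0.6,-4.5,0,-1],
  [0,0,13,1.2,-9,0,-1],
  [0,0,20,1.8,-13.5,0,-1],
  [0,0,26,2.4,-18,0,-1],
  [0,0,29,3,-22.5,0,-1],
])

```text
time_s: 47.0
position: [0.5013, -0.2695, 0.2341]
tool_rot: [[-0.907, 0.421, -0.0], [0.421, 0.907, 0.0], [0.001, 0.0, -1.0]]
ft_force: [0.3, 0.3, 0.2]
grip_width: -0.0001
gripper_force: 0.0
```

>>> move_arm([
  [0,0,0,0,0,0,-1],
  [0,0,0,0,0,0,-1],
])

```text
time_s: 47.2
position: [0.5014, -0.2683, 0.2337]
tool_rot: [[-0.908, 0.419, -0.001], [0.419, 0.908, 0.001], [0.001, 0.001, -1.0]]
ft_force: [0.8, 0.4, 0.2]
grip_width: -0.0003
gripper_force: 0.0
```

```bash
python3 - <<'E'
from go import *
import json
o=env.observe(); print(o["position"],np.degrees(np.arctan2(o["tool_rot"][1][0],o["tool_rot"][0][0])))
p=env.get_image("wrist")
best=None
for g in([.51,-.285,-.43],[.515,-.28,-.5],[.505,-.28,-.35]):
    h,e,n=fit(p,g); print("R",h.round(4),round(np.degrees(h[2]),2),round(e,2),n)
    if best is None or e<best[1]: best=(h,e)
H["R"]=[float(x) for x in best[0]]; json.dump(H,open("H.json","w")); save(p,"R1")
see("R"); see("M",("flapend","tab","lowend"),("scene","side")); see("L",("lowend","flapend"),("scene","side"))
E
```

```text
[ 0.50144327 -0.26826914  0.23371056] 155.22510973799766
R [ 0.5117 -0.2874 -0.309 ] -17.71 6.84 233
R [ 0.5153 -0.283  -0.4026] -23.07 7.78 233
R [ 0.5052 -0.276  -0.4398] -25.2 5.95 221
lowend scene [63.6, 7.9] 0.76
lowend side [-31.8, 144.3] 0.66
lowend wrist [-96.3, 207.2] 0.72
   tri [-102.6, 109.5] 146.9
tray scene [-2.9, -13.8] 0.52
tray side [3.3, -3.9] 0.95
tray wrist [3.6, -0.3] 0.86
   tri [-11.3, -6.7] 14.0
tab scene [44.8, -37.2] 0.62
tab wrist [17.0, -1.2] 0.8
flapend scene [66.3, -16.9] 0.75
flapend side [73.4, -1.1] 0.72
flapend wrist [45.7, -0.8] 0.63
   tri [51.1, -5.4] 105.5
holder scene [18.3, -13.1] 0.7
holder side [4.8, -11.4] 0.8
holder wrist [4.5, 0.6] 0.66
   tri [12.7, -10.8] -0.8
flapend scene [-87.5, 36.1] 0.58
tab scene [-85.8, 54.2] 0.9
tab side [-142.6, -0.2] 0.91
   tri [-49.7, -11.8] 12.5
lowend scene [-69.1, 2.5] 0.78
lowend side [-79.3, 2.4] 0.5
   tri [-68.8, 0.2] 31.1
lowend scene [-62.9, -7.3] 0.42
lowend side [-86.4, 8.1] 0.47
   tri [-65.3, -5.4] 25.6
flapend scene [-73.4, 26.9] 0.87
flapend side [-120.5, 13.2] 0.65
   tri [-68.9, -8.8] 43.9
```

```bash
cat > tf.py <<'E'
from go import *
TB=np.array([[x,y,z] for x in(-.07,-.046) for y in(-.028,.028) for z in(.003,.048)]+[[-.005,y,z] for y in(-.028,.028) for z in(.003,.037)])
def thull(p,h): return cv2.convexHull(np.array([proj(p,X) for X in W(h,TB)],np.float32))
def tfit(p,name,g,mb=None):
    r=env.outline_of(name,p); out=[]
    for x in r[:2]:
        m=x["mask"].astype(np.uint8); k=max(cv2.findContours(m,0,1)[0],key=cv2.contourArea)[:,0].astype(float)
        f=lambda h:[cv2.pointPolygonTest(thull(p,h),(float(a),float(b)),True) for a,b in k]
        s=least_squares(f,g,loss="cauchy",f_scale=1,x_scale=[.01,.01,.1],diff_step=1e-3)
        out.append((s.x.round(4),round(np.degrees(s.x[2]),2),round(float(np.median(np.abs(s.fun))),2),len(k),round(x["conf"],2),int(m.sum())))
    return out
E
python3 - <<'E'
from tf import *
p=env.get_image("wrist")
for g in(H["R"],[.51,-.283,-.40],[.508,-.28,-.47]): print(tfit(p,"tray_right",g))
c=p["color"]; hsv=cv2.cvtColor(c,cv2.COLOR_RGB2HSV)
for q in((.05,0,.055),(.05,.02,.055),(.05,-.02,.055),(.03,.03,.055),(.06,.0,.055)):
    u=proj(p,W(H["R"],[q])[0]).round().astype(int); print(q,u,hsv[u[1],u[0]] if 0<=u[1]<480 and 0<=u[0]<640 else "")
E
```

```text
[(array([ 0.5217, -0.2846, -0.4205]), np.float64(-24.09), 1.41, 303, 0.82, 5958)]
[(array([ 0.5104, -0.2793, -0.4471]), np.float64(-25.61), 1.28, 303, 0.82, 5958)]
[(array([ 0.5101, -0.28  , -0.4537]), np.float64(-25.99), 1.31, 303, 0.82, 5958)]
(0.05, 0, 0.055) [306 265] [ 13 175 144]
(0.05, 0.02, 0.055) [329 265] [ 13 179 144]
(0.05, -0.02, 0.055) [283 265] [ 13 178 158]
(0.03, 0.03, 0.055) [341 244] [ 16 162 223]
(0.06, 0.0, 0.055) [306 276] [ 18 160 238]
```

```bash
python3 - <<'E'
import json
H=json.load(open("H.json")); H["R"]=[.5103,-.2796,-.4500]; json.dump(H,open("H.json","w"))
from go import *
where("R"); go("R",(-.046,0,.08),180); see("R",("flapend","tray","holder"),("wrist",))
E
```

```text
local mm [-12.9   7.  234.5] yaw rel 181.08
shift cm [ 3.32 -0.64 15.45] az 1.08 tool z [-0. -0. -1.] q6 -105.3 t 49.05
flapend wrist [37.6, 0.6] 0.98
tray wrist [-0.8, -2.2] 0.97
holder wrist [9.1, 0.1] 0.66
```

>>> move_arm([
  [0,0,1.1,3.3,-0.6,0,1],
  [0,0,1.1,3.3,-0.6,5,1],
  [0,0,1.1,3.3,-0.6,10,1],
  [0,0,1.1,3.3,-0.6,14,1],
  [0,0,1.1,3.3,-0.6,14,1],
])

```text
time_s: 49.75
position: [0.4671, -0.2576, 0.0904]
tool_rot: [[-0.9, 0.435, -0.007], [0.435, 0.9, 0.006], [0.009, 0.003, -1.0]]
ft_force: [0.9, -0.5, 0.0]
grip_width: 0.0722
gripper_force: 0.0
```

```bash
python3 - <<'E'
from go import *
where("R"); o=env.observe(); print(o["grip_width"]); see("R",("tray",),("wrist",)); go("R",(-.046,0,-.016),180)
E
```

```text
local mm [-48.5   1.   90.4] yaw rel 179.97
0.0721793399564662
tray wrist [-3.9, -0.4] 0.83
shift cm [ 0.09 -0.02 11.16] az -0.02 tool z [ 0. -0. -1.] q6 -105.8 t 49.85
```

>>> move_arm([
  [0,0,0,0,0,3,1],
  [0,0,0,0,0,6,1],
  [0,0,0,0,0,9,1],
  [0,0,0,0,0,11,1],
  [0,0,0,0,0,11,1],
])

```text
time_s: 50.35
position: [0.4697, -0.2597, -0.0152]
tool_rot: [[-0.9, 0.435, -0.0], [0.435, 0.9, 0.0], [0.0, -0.0, -1.0]]
ft_force: [0.8, -0.1, 0.1]
grip_width: 0.0853
gripper_force: 0.0
```

>>> move_arm([
  [0,0,0,0,0,0,-1],
  [0,0,0,0,0,0,-1],
  [0,0,0,0,0,0,-1],
  [0,0,0,0,0,0,-1],
  [0,0,0,0,0,0,-1],
], squeeze=60)

```text
time_s: 50.85
position: [0.4704, -0.2603, -0.0131]
tool_rot: [[-0.9, 0.435, 0.003], [0.435, 0.9, -0.003], [-0.004, -0.001, -1.0]]
ft_force: [-0.1, 0.3, 7.5]
grip_width: 0.0552
gripper_force: 64.2
```

```bash
python3 - <<'E'
from go import *
where("R"); o=env.observe(); print(o["ft_force"],o["grip_width"],o["gripper_force"])
E
```

```text
local mm [-44.3  -0.  -13.1] yaw rel 179.99
[-0.13340512  0.29153927  7.5107448 ] 0.05519474242378259 64.17986690998077
```

Gripped. Pull out, lift, turn +180.

>>> move_arm([
  [0,0,0,2,0,0,-1],
  [0,0,0,4,0,0,-1],
  [0,0,0,6,0,0,-1],
  [0,0,0,8,0,0,-1],
  [0,0,0,8,0,-2,-1],
], squeeze=80)

```text
time_s: 51.35
position: [0.3952, -0.2231, 0.0047]
tool_rot: [[-0.9, 0.436, -0.002], [0.436, 0.9, 0.002], [0.003, 0.001, -1.0]]
ft_force: [0.5, -0.2, -1.8]
grip_width: 0.0548
gripper_force: 84.9
```

>>> move_arm([
  [0,0,0,0,0,-1.5,-1],
  [0,0,8,0,0,-1.5,-1],
  [0,0,16,0,0,-1.5,-1],
  [0,0,24,0,0,-1.5,-1],
  [0,0,32,0,0,-1.5,-1],
])

```text
time_s: 51.85
position: [0.3977, -0.225, 0.0208]
tool_rot: [[-0.528, 0.849, 0.002], [0.849, 0.528, -0.002], [-0.002, 0.001, -1.0]]
ft_force: [0.9, -0.4, -2.4]
grip_width: 0.0547
gripper_force: 84.8
```

```bash
python3 - <<'E'
from go import *
where("R"); o=env.observe(); print(o["ft_force"],o["grip_width"],o["gripper_force"],np.round(o["q"],1)); see("R",("tray",))
E
```

```text
local mm [-125.1    0.2   20.8] yaw rel 147.65
[ 0.91587187 -0.36494411 -2.37505362] 0.05473640326936094 84.80569750070572 [-44.4  26.9 104.    0.   49.  -76.3]
tray scene [115.1, -92.9] 0.55
tray side [-53.6, -26.9] 0.89
   tri [-14.9, -26.3] 45.2
```

>>> move_arm([
  [0,0,8,0,0,0,-1],
  [0,0,16,0,0,0,-1],
  [0,0,24,0,0,0,-1],
  [0,0,32,0,0,0,-1],
  [0,0,40,0,0,0,-1],
])

```text
time_s: 52.65
position: [0.3973, -0.2246, 0.0197]
tool_rot: [[0.139, 0.99, 0.0], [0.99, -0.139, -0.0], [-0.0, 0.0, -1.0]]
ft_force: [-0.1, 1.1, -1.3]
grip_width: 0.0548
gripper_force: 84.8
```

>>> move_arm([
  [0,0,8,0,0,0,-1],
  [0,0,16,0,0,0,-1],
  [0,0,24,0,0,0,-1],
  [0,0,32,0,0,0,-1],
  [0,0,40,0,0,0,-1],
])

```text
time_s: 53.15
position: [0.3973, -0.2246, 0.0197]
tool_rot: [[0.743, 0.669, 0.0], [0.669, -0.743, -0.0], [0.0, 0.0, -1.0]]
ft_force: [0.1, 0.3, -1.6]
grip_width: 0.0547
gripper_force: 84.8
```

>>> move_arm([
  [0,0,8,0,0,0,-1],
  [0,0,16,0,0,0,-1],
  [0,0,24,0,0,0,-1],
  [0,0,32,0,0,0,-1],
  [0,0,40,0,0,0,-1],
])

```text
time_s: 53.65
position: [0.3973, -0.2246, 0.0197]
tool_rot: [[0.999, 0.035, 0.0], [0.035, -0.999, -0.0], [0.0, 0.0, -1.0]]
ft_force: [-0.8, -0.5, -1.3]
grip_width: 0.0547
gripper_force: 84.8
```

>>> move_arm([
  [0,0,8,0,0,0,-1],
  [0,0,16,0,0,0,-1],
  [0,0,24,0,0,0,-1],
  [0,0,27.7,0,0,0,-1],
  [0,0,27.7,0,0,0,-1],
])

```text
time_s: 54.15
position: [0.3973, -0.2246, 0.0197]
tool_rot: [[0.903, -0.429, 0.0], [-0.429, -0.903, -0.0], [0.0, 0.0, -1.0]]
ft_force: [0.3, -0.7, -0.8]
grip_width: 0.0549
gripper_force: 84.8
```

```bash
python3 - <<'E'
from go import *
where("R"); o=env.observe(); print(o["ft_force"],o["grip_width"],o["gripper_force"]); go("R",(-.040,0,-.0125),0); 
p=env.get_image("wrist"); print(np.array(p["t"]).shape)
h,e,n=fit(p,H["R"]); print(h,np.degrees(h[2]),e,n); see("R",("tray","lowend","holder"))
E
```

```text
local mm [-125.6    0.4   19.7] yaw rel 0.35
[ 0.25213484 -0.66908889 -0.81736988] 0.05486415190347079 84.81813311576843
shift cm [8.56 0.09 3.22] az 0.35 tool z [ 0. -0. -1.] q6 71.0 t 54.15
(3,)Traceback (most recent call last):
  File "<stdin>", line 4, in <module>
  File "fit.py", line 13, in fit
    k=max(cv2.findContours(m,0,1)[0],key=cv2.contourArea)[:,0].astype(float)+.0
      ~~~^^^^^^^^^^^^^^^^^^^^^^^^^^^^^^^^^^^^^^^^^^^^^^^^
ValueError: max() iterable argument is empty
```

>>> move_arm([
  [0,0,0.3,4,0.05,0,-1],
  [0,0,0.3,7,0.05,0,-1],
  [0,0,0.3,8.5,0.05,0,-1],
  [0,0,0.3,8.5,0.05,2,-1],
  [0,0,0.3,8.5,0.05,3,-1],
])

```text
time_s: 54.7
position: [0.4735, -0.2612, -0.0117]
tool_rot: [[0.901, -0.433, -0.001], [-0.433, -0.901, 0.001], [-0.001, -0.0, -1.0]]
ft_force: [-0.7, 0.1, -1.0]
grip_width: 0.0548
gripper_force: 84.9
```

>>> move_arm([
  [0,0,0,0,0,0,-1],
  [0,0,0,0,0,0,1],
  [0,0,0,0,0,0,1],
  [0,0,0,0,0,0,1],
  [0,0,0,0,0,0,1],
])

```text
time_s: 55.2
position: [0.4739, -0.2617, -0.0099]
tool_rot: [[0.9, -0.435, 0.001], [-0.435, -0.9, -0.001], [0.001, 0.0, -1.0]]
ft_force: [0.5, -0.2, 0.0]
grip_width: 0.0859
gripper_force: 0.0
```

>>> move_arm([
  [0,0,0,0,0,-4,1],
  [0,0,0,0,0,-8,1],
  [0,0,0,-4.5,0,-8,1],
  [0,0,0,-9.2,0,-8,1],
  [0,0,0,-9.2,0,-8,1],
])

```text
time_s: 55.7
position: [0.3857, -0.2173, 0.0691]
tool_rot: [[0.9, -0.435, -0.005], [-0.435, -0.9, 0.005], [-0.007, -0.002, -1.0]]
ft_force: [1.3, -0.4, 0.1]
grip_width: 0.0854
gripper_force: 0.0
```

```bash
python3 - <<'E'
from go import *
where("R"); o=env.observe(); print(o["ft_force"],o["grip_width"]); see("R",("lowend","tray","holder"))
go("R",(-.133,0,-.022),0)
E
```

```text
local mm [-139.3    1.9   69.1] yaw rel -0.02
[ 1.28856535 -0.42385319  0.09265214] 0.08541749414013385
lowend side [-141.2, 1.7] 0.9
lowend wrist [-149.6, 2.2] 0.66
tray side [-83.8, -10.6] 0.62
tray wrist [-85.6, 0.6] 0.71
holder scene [9.1, -2.5] 0.79
holder side [1.5, 0.3] 0.55
   tri [3.8, 0.2] 1.5
shift cm [-0.04  0.04  9.14] az -0.01 tool z [-0.  0. -1.] q6 71.1 t 56.3
```

>>> move_arm([
  [0,0,0,0,0,4,1],
  [0,0,0,0,0,7,1],
  [0,0,0,0,0,9.1,1],
  [0,0,0,0,0,9.1,1],
  [0,0,0,0,0,9.1,-1],
], squeeze=50)

```text
time_s: 56.8
position: [0.3911, -0.2217, -0.0211]
tool_rot: [[0.9, -0.435, -0.0], [-0.435, -0.9, 0.0], [-0.0, -0.0, -1.0]]
ft_force: [1.1, 0.5, 0.9]
grip_width: 0.073
gripper_force: 0.0
```

>>> move_arm([
  [0,0,0,0,0,0,-1],
  [0,0,0,0,0,0,-1],
  [0,0,0,0,0,0,-1],
  [0,0,0,0,0,0,-1],
  [0,0,0,0,0,-0.2,-1],
])

```text
time_s: 57.3
position: [0.3912, -0.2217, -0.0187]
tool_rot: [[0.9, -0.435, 0.001], [-0.435, -0.9, -0.001], [0.001, 0.0, -1.0]]
ft_force: [0.3, -0.8, -1.5]
grip_width: 0.0552
gripper_force: 52.9
```

>>> move_arm([
  [0,0,0,1.2,0,0,-1],
  [0,0,0,2.4,0,0,-1],
  [0,0,0,3.6,0,0,-1],
  [0,0,0,4.5,0,0,-1],
])

```text
time_s: 57.7
position: [0.4305, -0.2404, -0.0187]
tool_rot: [[0.901, -0.435, -0.003], [-0.435, -0.901, 0.002], [-0.003, -0.0, -1.0]]
ft_force: [-15.5, 6.0, 21.7]
grip_width: 0.0551
gripper_force: 55.3
```

```bash
python3 - <<'E'
from go import *
where("R"); o=env.observe(); print(o["ft_force"],o["wrist_torque"],o["grip_width"],o["gripper_force"]); see("R",("lowend","tray"))
E
```

```text
local mm [-88.9   0.6 -18.7] yaw rel 0.01
[-15.51521002   5.97141884  21.73041099] [ 0.81385146  2.21836576 -0.09839539] 0.05511481275922453 55.309537053108215
lowend side [-99.9, 0.3] 0.58
lowend wrist [-106.0, 1.2] 0.68
tray scene [-23.3, -8.4] 0.64
tray side [-22.9, -4.7] 0.72
tray wrist [-40.3, 1.4] 0.96
   tri [-26.9, -5.7] 6.8
```

>>> move_arm([
  [0,0,0,-0.3,0,0,-1],
  [0,0,0,-0.3,0,-0.1,-1],
  [0,0,0,-0.3,0,-0.1,-1],
])

```text
time_s: 58.45
position: [0.4285, -0.2397, -0.0184]
tool_rot: [[0.9, -0.435, -0.0], [-0.435, -0.9, 0.0], [-0.0, -0.0, -1.0]]
ft_force: [0.3, 0.0, -1.1]
grip_width: 0.0555
gripper_force: 53.0
```

```bash
python3 - <<'E'
from go import *
where("R"); o=env.observe(); print(o["ft_force"],o["wrist_torque"],o["grip_width"])
E
```

```text
local mm [-91.    0.4 -18.4] yaw rel -0.02
[ 0.31420879  0.0357587  -1.0733629 ] [0.04510129 0.04721045 0.00854168] 0.055457892685840886
```

Free again, carrying only part of the weight. I'll advance with small steps.

>>> move_arm([
  [0,0,0,0.5,0,0,-1],
  [0,0,0,1,0,0,-1],
  [0,0,0,1.2,0,0,-1],
])

```text
time_s: 58.75
position: [0.4393, -0.2448, -0.0183]
tool_rot: [[0.9, -0.435, -0.002], [-0.435, -0.9, 0.001], [-0.002, -0.0, -1.0]]
ft_force: [-7.7, 3.7, 11.6]
grip_width: 0.0553
gripper_force: 54.2
```

```bash
python3 - <<'E'
from go import *
where("R"); o=env.observe(); print(o["ft_force"],o["wrist_torque"],o["grip_width"])
E
```

```text
local mm [-79.1   0.4 -18.3] yaw rel 0.0
[-7.68212332  3.66069323 11.57389599] [ 0.48291355  1.3682306  -0.03760271] 0.055322332807481826
```

>>> move_arm([
  [0,0,0,-0.1,0,-0.1,-1],
  [0,0,0,-0.1,0,-0.15,-1],
  [0,0,0,0.4,0,-0.15,-1],
  [0,0,0,0.8,0,-0.15,-1],
  [0,0,0,1.2,0,-0.15,-1],
])

```text
time_s: 59.25
position: [0.4501, -0.25, -0.0174]
tool_rot: [[0.9, -0.435, -0.001], [-0.435, -0.9, 0.001], [-0.002, -0.0, -1.0]]
ft_force: [-2.4, 1.5, -6.0]
grip_width: 0.0553
gripper_force: 54.2
```

```bash
python3 - <<'E'
from go import *
where("R"); o=env.observe(); print(o["ft_force"],o["wrist_torque"],o["grip_width"])
E
```

```text
local mm [-67.    0.5 -17.4] yaw rel -0.01
[-2.41928677  1.51232619 -5.99152766] [ 0.31797077  0.77751288 -0.00384376] 0.05529583027142013
```

Smooth now. I'll continue to the back wall.

>>> move_arm([
  [0,0,0,0.5,0,0.05,-1],
  [0,0,0,1,0,0.05,-1],
  [0,0,0,1.2,0,0.05,-1],
])

```text
time_s: 59.55
position: [0.4613, -0.2556, -0.0175]
tool_rot: [[0.9, -0.435, -0.001], [-0.435, -0.9, 0.0], [-0.001, -0.0, -1.0]]
ft_force: [-3.6, 1.7, -1.5]
grip_width: 0.0548
gripper_force: 54.4
```

>>> move_arm([
  [0,0,0,0.2,0,0,-1],
  [0,0,0,0.4,0,0,-1],
])

```text
time_s: 59.75
position: [0.4646, -0.2571, -0.0174]
tool_rot: [[0.9, -0.435, -0.001], [-0.435, -0.9, 0.0], [-0.001, -0.0, -1.0]]
ft_force: [-3.5, 2.2, -1.5]
grip_width: 0.0552
gripper_force: 54.4
```

```bash
python3 - <<'E'
from go import *
where("R"); o=env.observe(); print(o["ft_force"],o["wrist_torque"],o["grip_width"]); see("R",("lowend","tray","holder"))
E
```

```text
local mm [-51.    0.4 -17.4] yaw rel -0.01
[-3.46175843  2.23235688 -1.53073537] [ 0.42362336  1.19319454 -0.01579808] 0.055195471435180866
lowend side [-65.5, 2.2] 0.73
lowend wrist [-69.4, 0.4] 0.71
tray scene [14.3, -15.3] 0.48
tray side [6.3, 1.0] 0.9
   tri [-5.0, -2.5] 17.7
holder scene [13.8, -9.5] 0.85
```

>>> move_arm([
  [0,0,0,0.2,0,0,-1],
  [0,0,0,0.4,0,0,-1],
])

```text
time_s: 60.55
position: [0.4679, -0.2588, -0.0174]
tool_rot: [[0.9, -0.435, -0.001], [-0.435, -0.9, 0.001], [-0.001, 0.0, -1.0]]
ft_force: [-5.8, 1.8, 1.7]
grip_width: 0.0552
gripper_force: 54.8
```

>>> move_arm([
  [0,0,0,0.2,0,0,-1],
  [0,0,0,0.3,0,0,-1],
])

```text
time_s: 60.75
position: [0.4706, -0.2601, -0.0173]
tool_rot: [[0.9, -0.435, -0.001], [-0.435, -0.9, 0.0], [-0.001, 0.0, -1.0]]
ft_force: [-5.0, 3.4, 0.1]
grip_width: 0.0551
gripper_force: 54.8
```

>>> move_arm([
  [0,0,0,0.2,0,0,-1],
  [0,0,0,0.4,0,0,-1],
])

```text
time_s: 60.95
position: [0.4707, -0.2601, -0.0174]
tool_rot: [[0.901, -0.435, -0.009], [-0.435, -0.901, 0.005], [-0.01, -0.0, -1.0]]
ft_force: [-28.8, 6.9, 18.7]
grip_width: 0.0553
gripper_force: 56.9
```

>>> move_arm([
  [0,0,0,0.2,0,0,-1],
])

```text
time_s: 61.05
position: [0.4707, -0.2601, -0.0174]
tool_rot: [[0.901, -0.435, -0.013], [-0.434, -0.901, 0.007], [-0.015, -0.001, -1.0]]
ft_force: [-39.0, 9.0, 23.8]
grip_width: 0.0554
gripper_force: 57.6
```

```bash
python3 - <<'E'
from go import *
where("R"); o=env.observe(); print(o["ft_force"],o["grip_width"]); see("R",("lowend","tray","holder","flapend"))
E
```

```text
local mm [-44.2   0.3 -17.4] yaw rel 0.03
[-39.01649252   8.98489341  23.82605553] 0.055391643459187484
lowend side [-65.9, -5.0] 0.7
lowend wrist [-63.0, 1.1] 0.67
tray scene [158.0, -83.8] 0.48
tray side [4.4, 2.0] 0.59
   tri [11.3, -4.3] 65.4
holder scene [10.5, -11.1] 0.92
holder side [5.9, -2.4] 0.4
holder wrist [5.7, -0.2] 0.83
   tri [0.1, -4.2] 7.8
flapend scene [55.9, -12.3] 0.48
```

Home against the back wall (low end about 69 mm out from the holder). I'll correct the R frame, release, rise and turn the tool.

>>> move_arm([
  [0,0,0,-0.7,0,0,-1],
  [0,0,0,-0.7,0,0,1],
  [0,0,0,-0.7,0,0,1],
  [0,0,0,-0.7,0,0,1],
  [0,0,0,-0.7,0,0,1],
])

```text
time_s: 62.3
position: [0.4707, -0.2602, -0.0173]
tool_rot: [[0.9, -0.435, 0.001], [-0.435, -0.9, -0.001], [0.001, 0.0, -1.0]]
ft_force: [0.6, -0.5, 0.0]
grip_width: 0.0856
gripper_force: 0.0
```

>>> move_arm([
  [0,0,0,-1,0,-5,1],
  [0,0,0,-1,0,-10,1],
  [0,0,0,-1,0,-15,-1],
  [0,0,0,-1,0,-18,-1],
  [0,0,0,-1,0,-18,-1],
])

```text
time_s: 62.8
position: [0.4629, -0.2568, 0.1671]
tool_rot: [[0.9, -0.435, 0.007], [-0.435, -0.9, -0.006], [0.009, 0.003, -1.0]]
ft_force: [-0.2, -0.5, -0.0]
grip_width: 0.0437
gripper_force: 0.0
```

>>> move_arm([
  [0,0,-8,0,0,0,-1],
  [0,0,-16,0,0,0,-1],
  [0,0,-24,0,0,0,-1],
  [0,0,-32,0,0,0,-1],
  [0,0,-40,0,0,0,-1],
])

```text
time_s: 63.3
position: [0.461, -0.2553, 0.1615]
tool_rot: [[0.968, 0.251, -0.001], [0.251, -0.968, 0.001], [-0.001, -0.001, -1.0]]
ft_force: [-0.3, -0.3, 0.4]
grip_width: 0.0004
gripper_force: 0.0
```

>>> move_arm([
  [0,0,-8,0,0,0,-1],
  [0,0,-16,0,0,0,-1],
  [0,0,-24,0,0,0,-1],
  [0,0,-32,0,0,0,-1],
  [0,0,-40,0,0,0,-1],
])

```text
time_s: 63.8
position: [0.461, -0.2553, 0.1615]
tool_rot: [[0.58, 0.814, -0.001], [0.814, -0.58, 0.001], [0.0, -0.001, -1.0]]
ft_force: [0.0, 0.2, 0.4]
grip_width: -0.0001
gripper_force: 0.0
```

>>> move_arm([
  [0,0,-8,0,0,0,-1],
  [0,0,-16,0,0,0,-1],
  [0,0,-24,0,0,0,-1],
  [0,0,-32,0,0,0,-1],
  [0,0,-40,0,0,0,-1],
])

```text
time_s: 64.3
position: [0.461, -0.2553, 0.1615]
tool_rot: [[-0.079, 0.997, -0.001], [0.997, 0.079, 0.001], [0.001, -0.001, -1.0]]
ft_force: [-0.4, -0.2, -0.3]
grip_width: 0.0005
gripper_force: 0.0
```

>>> move_arm([
  [0,0,-8,0,0,0,-1],
  [0,0,-16,0,0,0,-1],
  [0,0,-24,0,0,0,-1],
  [0,0,-32,0,0,0,-1],
  [0,0,-40,0,0,0,-1],
])

```text
time_s: 64.8
position: [0.461, -0.2553, 0.1615]
tool_rot: [[-0.701, 0.713, -0.001], [0.713, 0.701, 0.001], [0.001, -0.0, -1.0]]
ft_force: [0.2, -0.4, 1.2]
grip_width: -0.0
gripper_force: 0.0
```

>>> move_arm([
  [0,0,-8,0,0,0,-1],
  [0,0,-16,0,0,0,-1],
  [0,0,-20,0,0,0,-1],
  [0,0,-20,0,0,0,-1],
])

```text
time_s: 65.2
position: [0.461, -0.2553, 0.1616]
tool_rot: [[-0.901, 0.435, -0.001], [0.435, 0.901, 0.001], [0.001, 0.0, -1.0]]
ft_force: [-0.8, 0.8, 0.1]
grip_width: 0.0001
gripper_force: 0.0
```

```bash
python3 - <<'E'
import json
H=json.load(open("H.json")); H["R"]=[.5162,-.2824,-.4500]; json.dump(H,open("H.json","w"))
from go import *
where("R"); o=env.observe(); print(o["ft_force"],o["grip_width"]); see("R",("lowend","tray","flapend","holder"))
go("R",(.054,0,.16),180)
E
```

```text
local mm [-61.5   0.4 161.6] yaw rel 180.02
[-0.83567809  0.82565158  0.07629391] 8.044233629616595e-05
lowend scene [-66.6, -10.0] 0.56
lowend side [-74.0, -4.6] 0.56
lowend wrist [-75.3, -6.0] 0.89
   tri [-74.1, -5.4] 40.9
tray scene [2.5, -19.6] 0.56
tray side [-6.7, -13.8] 0.66
tray wrist [-4.5, -3.1] 0.63
   tri [-6.1, -14.5] 7.0
flapend scene [55.8, -10.6] 0.79
flapend side [64.2, 3.7] 0.56
   tri [42.6, -0.6] 104.3
holder scene [-0.3, -2.6] 0.79
holder side [0.1, 2.1] 0.78
holder wrist [-4.3, -3.3] 0.49
   tri [-5.1, 0.9] 4.7
shift cm [-11.53  -0.02   0.26] az -0.02 tool z [ 0. -0. -1.] q6 -106.1 t 65.95
```

>>> move_arm([
  [0,0,0,-4,0,0,-1],
  [0,0,0,-8,0,0,-1],
  [0,0,0,-11.9,0,0,-1],
  [0,0,0,-11.9,0,3,-1],
  [0,0,0,-11.9,0,6,-1],
])

```text
time_s: 66.45
position: [0.5693, -0.3078, 0.1016]
tool_rot: [[-0.9, 0.435, 0.001], [0.435, 0.9, -0.001], [-0.002, -0.0, -1.0]]
ft_force: [-0.5, 0.2, -1.3]
grip_width: 0.0007
gripper_force: 0.0
```

>>> move_arm([
  [0,0,0,0,0,3,-1],
  [0,0,0,0,0,3.3,-1],
  [0,0,0,2,0,3.3,-1],
  [0,0,0,4,0,3.3,-1],
  [0,0,0,6,0,3,-1],
])

```text
time_s: 66.95
position: [0.5141, -0.2813, 0.0738]
tool_rot: [[-0.9, 0.435, 0.001], [0.435, 0.9, -0.001], [-0.002, -0.0, -1.0]]
ft_force: [-0.0, -0.1, -0.0]
grip_width: -0.0003
gripper_force: 0.2
```

>>> move_arm([
  [0,0,0,1.5,0,0,-1],
  [0,0,0,3,0,0,-1],
  [0,0,0,4.2,0,0.5,-1],
  [0,0,0,5.2,0,1.5,-1],
  [0,0,0,5.2,0,2,-1],
])

```text
time_s: 67.45
position: [0.4671, -0.2584, 0.0535]
tool_rot: [[-0.9, 0.435, 0.001], [0.435, 0.9, -0.001], [-0.001, -0.0, -1.0]]
ft_force: [-0.5, -0.2, 0.1]
grip_width: -0.0001
gripper_force: 0.1
```

```bash
python3 - <<'E'
from go import *
where("R"); o=env.observe(); print(o["ft_force"]); see("R",("tab","flapend"))
E
```

```text
local mm [-54.7   0.2  53.5] yaw rel 179.97
[-0.53721728 -0.2213352   0.07961634]
tab scene [-98.2, 20.2] 0.56
tab side [-117.0, -13.6] 0.51
tab wrist [-76.5, -0.7] 0.61
   tri [-70.6, -3.6] 54.4
flapend scene [-85.9, 54.9] 0.52
flapend side [-78.1, -5.1] 0.78
flapend wrist [-70.7, -0.6] 0.93
   tri [-21.8, 10.0] 33.0
```

>>> move_arm([
  [0,0,0,0,0,1,-1],
  [0,0,0,0,0,1.8,-1],
  [0,0,0,0,0,2.1,-1],
  [0,0,0,0,0,2.2,-1],
])

```text
time_s: 68.3
position: [0.467, -0.2582, 0.031]
tool_rot: [[-0.9, 0.435, -0.001], [0.435, 0.9, 0.001], [0.001, 0.0, -1.0]]
ft_force: [-5.9, 4.1, 18.1]
grip_width: -0.0001
gripper_force: 9.5
```

>>> move_arm([
  [0,0,0,0,0,0.1,-1],
  [0,0,0,0,0,0.1,-1],
])

```text
time_s: 68.5
position: [0.467, -0.2582, 0.0309]
tool_rot: [[-0.9, 0.435, -0.0], [0.435, 0.9, -0.0], [0.0, -0.0, -1.0]]
ft_force: [-7.3, 4.7, 21.3]
grip_width: -0.0001
gripper_force: 10.5
```

The right flap is shut at the same stop. I'll lift clear and do a final check of all three.

>>> move_arm([
  [0,0,0,0,0,-4,-1],
  [0,0,0,0,0,-9,-1],
  [0,0,0,0,0,-14,-1],
  [0,0,0,0,0,-19,-1],
  [0,0,0,0,0,-21,-1],
])

```text
time_s: 69.0
position: [0.4683, -0.2592, 0.244]
tool_rot: [[-0.9, 0.435, 0.005], [0.435, 0.9, -0.005], [-0.007, -0.002, -1.0]]
ft_force: [-1.4, -0.3, 0.5]
grip_width: 0.0002
gripper_force: 0.0
```

```bash
python3 - <<'E'
from go import *
print(env.observe()["ft_force"])
for k in "LMR": print(k); see(k,("lowend","tray","tab","flapend","holder"),("scene","side","wrist") if k=="R" else ("scene","side"))
S={c:env.get_image(c) for c in("scene","side")}
for n in("dropper_bottle","tealight","apple","lemon"):
  for c in S: print(n,c,[(atz(S[c],x["pixel"],0).round(3),round(x["conf"],2)) for x in env.tip_of(n,S[c])[:1]])
E
```

```text
[-1.42033512 -0.26384965  0.479177  ]
L
lowend scene [-65.0, 4.7] 0.69
tray scene [-3.9, -0.9] 0.68
tray side [-17.6, -1.7] 0.64
   tri [-2.6, -8.4] -9.2
tab scene [-69.0, 40.8] 0.63
tab side [-128.0, 22.0] 0.43
   tri [-62.6, -5.2] 30.6
flapend scene [-77.3, 29.9] 0.57
flapend side [-122.4, 8.3] 0.57
   tri [-71.3, -11.9] 41.3
holder scene [-3.9, -1.4] 0.61
holder side [6.5, -7.1] 0.89
   tri [-3.4, -1.2] 5.8
M
lowend scene [-73.9, 5.3] 0.79
lowend side [-61.0, 6.7] 0.49
   tri [-75.1, 9.4] 45.4
tray scene [-9.2, 2.0] 0.73
tray side [-8.3, 7.7] 0.71
   tri [-12.9, 7.7] 8.2
tab scene [-89.4, 58.4] 0.91
tab side [-138.9, -2.9] 0.76
   tri [-49.2, -12.9] 11.0
flapend scene [-90.1, 31.8] 0.74
flapend side [-96.4, -2.1] 0.63
   tri [-69.3, -2.7] 60.0
holder scene [-1.8, -1.2] 0.61
holder side [-12.5, -7.7] 0.66
   tri [3.2, -9.9] -11.7
R
lowend scene [-102.8, 191.6] 0.63
lowend side [-68.3, -0.6] 0.82
lowend wrist [-4.8, -192.5] 0.66
   tri [131.8, 56.2] -181.3
tray side [-16.4, -1.9] 0.69
tab scene [-123.2, 39.5] 0.78
tab side [-144.4, -23.7] 0.9
tab wrist [-67.0, -1.0] 0.91
   tri [-67.1, -6.4] 24.0
flapend scene [-107.9, 41.0] 0.81
flapend side [-107.2, -16.3] 0.87
flapend wrist [-72.3, -0.4] 0.6
   tri [-50.2, -2.0] 34.4
holder scene [8.0, -5.1] 0.85
holder side [-10.5, 4.6] 0.85
holder wrist [2.1, 0.3] 0.57
   tri [-7.6, 3.6] 6.4
dropper_bottle scene [(array([ 0.505, -0.275,  0.   ]), 0.74)]
dropper_bottle side []
tealight scene [(array([ 0.591, -0.141,  0.   ]), 0.42)]
tealight side [(array([ 0.583, -0.137,  0.   ]), 0.52)]
apple scene [(array([0.486, 0.431, 0.   ]), 0.89)]
apple side [(array([0.478, 0.428, 0.   ]), 0.91)]
lemon scene [(array([ 0.422, -0.478,  0.   ]), 0.41)]
lemon side [(array([ 0.421, -0.464,  0.   ]), 0.71)]
```

```bash
python3 - <<'E'
from rig import env
print(env.close_job())
E
```

```text
the job is handed in; nothing more can be done
None
```

All three trays are turned end for end and fully home against their back walls, with each flap shut on its stop behind the low end. I handed the job in at about 70 s with no verdict returned. In the final check the tealight, apple and lemon were where they started; the dropper bottle couldn't be picked out then, but the arm never went near it.

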